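# Clamp the split socket on the workshop's extraction port

## Task

Take the loose band clamp from the wooden rack by its orange key, slide its band over the barbed white socket with the screw side above the little ledge until it lies gently and squarely against the flange behind the barb, then turn the key clockwise until both brass jaws are snug on the socket without crushing it, and let go. Do not ram the clamp against the port, and leave the tape roll, the cup and the wooden spool where they are.

Things in the scene. Friction and masses are not known exactly. Their poses are not given: they have to be found in the camera images.
- flange (a point): Centre of the white flange's face on the fixed port; the horizontal socket's axis starts here, 70 mm above the bench. Axes: x out along the socket, z up, y to the side of the ledge. Flange 46 mm diameter. Socket 32 mm long: 30 mm diameter for x = 0 to 17 (a rib on top reaches 16 mm), then the barb, 35.6 mm diameter at x = 18 to 20, tapering to 26 mm at its tip.
- port: The bolted-down port: blue box 110 x 100 mm, 85 mm high, from 12 mm behind the flange face; origin on the bench 70 mm below flange, same axes. The white ledge (y = 21 to 39, x = 0 to 26 mm, top 23 mm below the socket's axis) catches the clamp's housing when let go, so it cannot roll. Each side of the socket has a flat land for a jaw, 15.2 to 17.4 mm from the axis, different each time.
- band (a point): Centre of the steel band of the loose clamp. Axes: x along the band's axis, y to the screw, z up; on the socket its x must point as the flange's x. Band 43 mm outer, 38 mm inner diameter, 14 mm wide: seated, its centre is 7 mm from the flange face; loose on the socket it hangs up to 3 mm low. It starts upright in the rack.
- clamp: The whole clamp with key and jaws (about 220 g); origin and axes as band. Its steel screw housing is at y = 22 to 36 mm, 14 mm wide in x, from 21.5 mm below to 10 mm above the band's centre.
- wing (a point): Centre of the clamp's orange key, where to hold it: upright wing 26 mm long (x), 9 thick (y), 24 high (z) on a vertical stem, 28 mm of it free below; 29 mm in y and 50 mm in z from the band's centre. Turns about z and stays where left: clockwise from above closes the jaws, 1.5 mm each per rad, at a steady 0.12 N m.
- jaw_in: Brass jaw inside the band on the screw side, 12 x 3 x 16 mm, origin on its pressing face; starts 0 to 1 mm behind the band's inner face.
- jaw_out: The same brass jaw on the other side; both move together. Once both press on the lands, the key's turning moment rises by 0.2 to 0.25 N m per rad; snug is a rise of 0.08 to 0.13 N m, found between 1.2 and 3.6 rad from the start, so feel for it, in more than one grasp. At rest the key's friction holds the jaws' push, up to about 40 N each.
- rack: Fixed light-wood rack with a slot along its y, 16.6 mm wide, floor 20 mm and wall tops 36 mm above the bench; 80 mm in x, y = -39.5 to 55.5 mm; origin on the bench. The clamp stands in the slot, same axes, its band's centre 41.5 mm above this origin; lift it straight out by at least 20 mm.
- tape: Bystander: roll of cream masking tape lying flat, 96 mm diameter, 24 mm high; origin at the centre of its underside.
- cup: Bystander: black cup, 76 mm diameter, 90 mm high; origin at the centre of its underside.
- spool: Bystander: turned wooden disc, 80 mm diameter, 22 mm thick, with a dowel to 55 mm height; origin at the centre of its underside.

How it is judged:
By the outcome, as a careful person would: the job done as asked, in the order asked, and still so for the second after the job is handed in, with the robot touching nothing.
It also fails if it takes over 70 s, if anything falls off the work surface, if the arm or the gripper's body presses on something with over 40 N, if the wrist force passes 120 N, or if a joint passes its speed limit or range.

## Robot

A 6-joint arm with a two-finger parallel gripper is mounted at the origin on the work surface. World frame = base frame: x ahead of the robot, y to its left, z up, the work surface at z = 0. Lengths are in m, angles in rad, forces in N, time in s.
With the tool pointing down it reaches from about 0.375 to 0.925 m from the base axis. Payload 5.7 kg.
Tool frame: the origin (TCP) lies midway between the tips of the shut fingers; the grasp point (between the pads) lies env.hold_point_z behind it (env.hold_point_z is the distance from the TCP to the grasp point, in m); z points along the fingers, y is the line along which they close (so a half turn about z gives the same grasp; the last joint's range is limited). The gripper opens to 85 mm and grips with 20 to 120 N. Pads are 22 mm wide; open, the fingers measure 114 mm over their backs; the gripper's body (76 mm by 85 mm) begins 54 mm behind the grasp point. The pads swing forward as they close: fully open they stand 13 mm farther back than shut.
Start: joints at [-1.461, 0.359, 1.51, -0, 1.272, -0.115], TCP at [0.134, -0.585, 0.231] pointing down, gripper open.
Joint ranges: [-2.97, 2.97], [-1.01, 2.36], [0.21, 2.38], [-0.96, 4.11], [0.2, 2.71], [-2.98, 2.98]. Speed limits (rad/s): [2.39, 2.39, 3.14, 3.14, 3.14, 3.14].

## Interface

Orientations are given as a unit quaternion [w, x, y, z].
In Python, from rig import env, snapshot, camera_params, order gives the robot as it stands.
- The arm moves only by the tool jog_arm, never from a script. Its argument "increments" is a list of rows, each an object of numbers: "fingers": the opening in per cent of the stroke, from 0 (shut) to 100 (fully open); "tx", "ty", "tz": the shift along the world's x, y, z in m; "wx", "wy", "wz": the turn, a rotation vector about the world's x, y, z in rad. A call has 1 to 12 rows; each row shifts and turns the commanded pose from where the row before left it; what a row does not reach is not made up. A row lasts 1/10 s, in which the tool goes at most 50 mm and 8.59 degrees, less where a joint would pass 70% of its speed; a pose out of reach is approached as far as the arm can. A call is refused whole if a number of a shift passes 0.05 or a number of a turn 0.15, either way. A call with a gripper value outside its range is refused whole. The fingers move at their own pace and stop on an object; "grip_force" is the grip in N (left out, the last holds). Time passes only in rows, so rows that do not move let the fingers close. It gives the time, the measured TCP pose, the force, the opening and the grip force at its end, in the units of the state.
- env.get_obs(): the state, without advancing time (a new reading comes with each control period).
- snapshot(name): name is "side" or "top" or "wrist"; returns (picture, depth): 384x512x3 uint8, blue, green, red; 384x512 float32, m along the optical axis (not along the pixel's ray), 0 where there is no reading.
- camera_params(name): a dict with "vfov" (degrees; the focal length in pixels is half the picture's height over the tangent of half this angle, whatever the lens; pixels are square), "cx", "cy" (the principal point, pixels), "dist" ([k1, k2, p1, p2, k3] as OpenCV has them; the pictures are not rectified), "cam_to_world" (4x4, takes a point from camera to world coordinates); the wrist camera has in their place "hand_eye" (4x4, takes a point from camera to tool coordinates, whose origin is the TCP and whose axes are the flange's). Camera axes: x right, y up, looking along -z (the intrinsics and any distortion apply to the point x, -y, -z); pixel columns grow to the right and rows downward; lengths in m; the calibration is good to about 2 mm. A picture is of the moment at which its call begins: read the wrist's pose just before it. camera_params takes no time and is no camera call.
- order.finish_job(): hands the job in; it is judged then, once.
The state is a dict: "time": time; "joint_pos": joint angles; "qvel": joint speeds; "joint_torque": joint torques, N m; "position": TCP position; "eef_rot": TCP orientation; "force": force on the tool from outside, world axes, zero at the start; "ft_torque": the same for the moment, N m; "width": opening from 0.0 (shut) to 1.0 (fully open); "gripper_force": force on a finger pad.
Only numpy, scipy, OpenCV 4.12 (cv2) and the standard library are available. Lean on these libraries where they do the work, as an engineer would, in place of code of your own. Each camera call takes 0.05 s, during which the arm holds its last target. There are 200 camera calls.

## Working session

There is one attempt and no reset: what is moved stays moved. The work goes in short steps, Python scripts to look and compute and a tool call to move; the robot and the scene stay as the last step left them, time stands still between calls to the robot, and variables do not carry over. Pictures are saved under pics/ and viewed, at most 10 in all, crops included, and the job is handed in when it is done.

Besides the shell and the picture viewer there is one more tool, called after "Request:" in YAML: its name, and indented under it one key for each argument. jog_arm: Moves the arm, as the interface text tells. Its arguments: {"type":"object","properties":{"increments":{"type":"array"},"grip_force":{"type":"number"}},"required":["increments"]}

```bash
ls; mkdir -p pics
cat > h.py <<'E'
import numpy as np, cv2
from rig import env, snapshot, camera_params, order
from scipy.spatial.transform import Rotation as R
def pose():
    o=env.get_obs(); q=o["eef_rot"]; T=np.eye(4)
    T[:3,:3]=R.from_quat([q[1],q[2],q[3],q[0]]).as_matrix(); T[:3,3]=o["position"]; return T
def shot(name):
    T=pose() if name=="wrist" else None
    p,d=snapshot(name); c=camera_params(name)
    M=c["cam_to_world"] if T is None else T@np.array(c["hand_eye"])
    f=p.shape[0]/2/np.tan(np.radians(c["vfov"])/2)
    K=np.array([[f,0,c["cx"]],[0,f,c["cy"]],[0,0,1]])
    return p,d,K,np.array(c["dist"],float),np.array(M)
def rays(uv,K,D,M):
    n=cv2.undistortPoints(np.array(uv,float).reshape(-1,1,2),K,D)[:,0]
    v=np.c_[n[:,0],-n[:,1],-np.ones(len(n))]
    return M[:3,3],v@M[:3,:3].T     # unit depth along the axis
def onplane(uv,z,K,D,M):
    o,v=rays(uv,K,D,M); return o+v*((z-o[2])/v[:,2])[:,None]
def cloud(s):
    p,d,K,D,M=s; h,w=d.shape
    u,v=np.meshgrid(np.arange(w),np.arange(h)); o,r=rays(np.c_[u.ravel(),v.ravel()],K,D,M)
    P=(o+r*d.ravel()[:,None]).reshape(h,w,3); P[d==0]=np.nan; return P
E
python3 - <<'E'
from h import *
o=env.get_obs(); print({k:np.round(v,3) for k,v in o.items()}, env.hold_point_z)
for n in ("top","side","wrist"):
    s=shot(n); cv2.imwrite(f"pics/{n}0.png",s[0]); np.savez(f"{n}0.npz",*s)
    print(n,np.round(s[2],1).tolist(),s[3],np.round(s[4],3).tolist())
a=cv2.imread("pics/top0.png");b=cv2.imread("pics/side0.png");
cv2.imwrite("pics/a.png",cv2.resize(np.hstack([a,b]),(800,300)))
E
```

```text
pics
{'time': np.float64(0.0), 'joint_pos': array([-1.461,  0.36 ,  1.511,  0.   ,  1.272, -0.115]), 'qvel': array([-0.   , -0.   , -0.001,  0.001,  0.   , -0.003]), 'joint_torque': array([ 2.0000e-03, -5.2762e+01, -2.7863e+01, -0.0000e+00,  1.3000e-02,
       -0.0000e+00]), 'position': array([ 0.134, -0.584,  0.23 ]), 'eef_rot': array([-0.001,  0.994,  0.112,  0.   ]), 'force': array([-0.04 , -0.346, -0.234]), 'ft_torque': array([ 0.012,  0.006, -0.044]), 'gripper_force': np.float64(0.0), 'width': np.float64(0.999)} 0.0187
top [[409.3, 0.0, 254.4], [0.0, 409.3, 186.5], [0.0, 0.0, 1.0]] [0.02425982 0.         0.         0.         0.        ] [[-0.005, 0.997, -0.073, 0.461], [-1.0, -0.004, 0.006, 0.001], [0.005, 0.073, 0.997, 1.315], [0.0, 0.0, 0.0, 1.0]]
side [[371.0, 0.0, 265.1], [0.0, 371.0, 203.1], [0.0, 0.0, 1.0]] [-0.06128699  0.          0.          0.          0.        ] [[-0.998, 0.038, -0.058, 0.5], [-0.069, -0.587, 0.807, 0.712], [-0.003, 0.809, 0.588, 0.608], [0.0, 0.0, 0.0, 1.0]]
wrist [[270.6, 0.0, 254.6], [0.0, 270.6, 190.1], [0.0, 0.0, 1.0]] [-0.03119574  0.          0.          0.          0.        ] [[0.223, 0.942, 0.252, 0.199], [-0.975, 0.215, 0.057, -0.57], [-0.001, -0.259, 0.966, 0.374], [0.0, 0.0, 0.0, 1.0]]
```

View pics/a.png

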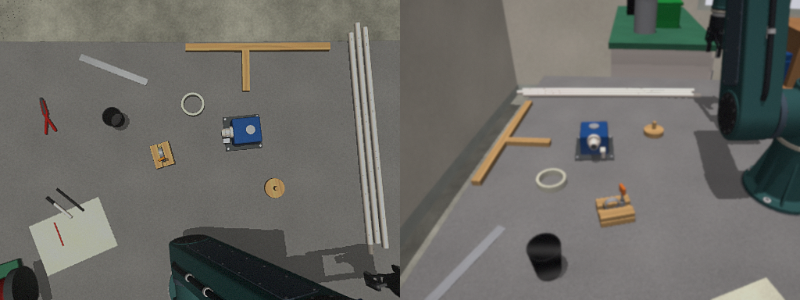

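View pics/top0.png

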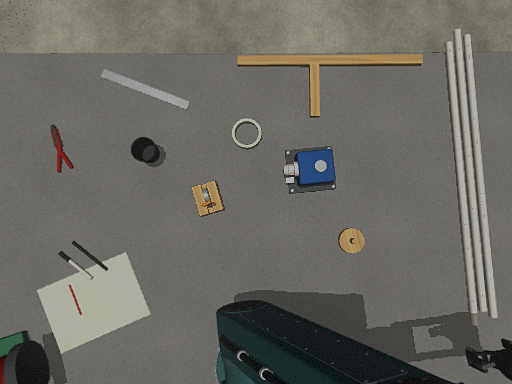

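The top view shows the rack at about (208,198) with the orange key at its lower end, and the port at (310,168) with its socket pointing left (+y) and the ledge below it (−x). The tape, cup and spool are clear of the direct path. Next I measure coarse positions.

Run:
```python
from h import *
def ld(n): 
    f=np.load(n+"0.npz"); return [f[k] for k in f.files]
T=ld("top"); S=ld("side")
P=cloud(T); 
for n,s in (("top",T),("side",S)):
    hsv=cv2.cvtColor(s[0],cv2.COLOR_BGR2HSV); m=cv2.inRange(hsv,(3,170,120),(14,255,255))
    k,l,st,c=cv2.connectedComponentsWithStats(m); C=cloud(s)
    print(n,"orange")
    for i in range(1,k):
        if st[i,4]>5: print(st[i],c[i],np.round(np.nanmedian(C[l==i],0),3))
hsv=cv2.cvtColor(T[0],cv2.COLOR_BGR2HSV)
sub=lambda m:(m>0)
# rack wood
m=cv2.inRange(hsv,(8,60,110),(28,255,255)); m[:170]=0;m[225:]=0;m[:,:180]=0;m[:,235:]=0
r=cv2.minAreaRect(np.argwhere(m)[:,::-1].astype(np.float32)); bp=cv2.boxPoints(r)
Q=onplane(bp,0.036,*T[2:]); print("rack",r,np.round(Q,3),np.round(Q.mean(0),3))
# blue
m=cv2.inRange(hsv,(100,130,60),(125,255,255)); m[:140]=0;m[200:]=0;m[:,:280]=0;m[:,350:]=0
r=cv2.minAreaRect(np.argwhere(m&(P[...,2]>.075).astype(np.uint8)*255)[:,::-1].astype(np.float32)); bp=cv2.boxPoints(r)
Q=onplane(bp,0.085,*T[2:]); print("port",r,np.round(Q,3),np.round(Q.mean(0),3))
w=P[(P[...,2]>.07)&(P[...,2]<.1)]
for nm,uv in (("cup",(146,150)),("tape",(246,133)),("spool",(351,240))):
    print(nm,np.round(onplane([uv],.03,*T[2:]),3))
```

```text
top orange
side orange
[282 236   6  13  41] [284.63414634 241.14634146] [0.5   0.145 0.101]
rack ((206.72642517089844, 197.7924346923828), (30.21932029724121, 24.312816619873047), 74.05460357666016) [[0.556 0.193 0.036]
 [0.576 0.12  0.036]
 [0.485 0.094 0.036]
 [0.465 0.166 0.036]] [0.521 0.143 0.036]
port ((315.69512939453125, 166.256103515625), (32.24600601196289, 35.55895233154297), 83.6598129272461) [[ 0.655 -0.133  0.085]
 [ 0.667 -0.24   0.085]
 [ 0.569 -0.249  0.085]
 [ 0.558 -0.143  0.085]] [ 0.612 -0.191  0.085]
cup [[0.673 0.336 0.03 ]]
tape [[0.726 0.02  0.03 ]]
spool [[ 0.387 -0.306  0.03 ]]
```

Request:
jog_arm:
  increments:
    - {"tx": 0.036, "ty": 0.042, "wz": 0.121}
    - {"tx": 0.036, "ty": 0.042, "wz": 0.121}
    - {"tx": 0.036, "ty": 0.042, "wz": 0.121}
    - {"tx": 0.036, "ty": 0.042, "wz": 0.121}
    - {"tx": 0.036, "ty": 0.042, "wz": 0.121}
    - {"tx": 0.036, "ty": 0.042, "wz": 0.121}
    - {"tx": 0.036, "ty": 0.042, "wz": 0.121}
    - {"tx": 0.036, "ty": 0.042, "wz": 0.121}
    - {"tx": 0.036, "ty": 0.042, "wz": 0.121}
    - {"tx": 0.036, "ty": 0.042, "wz": 0.121}
    - {"tx": 0.036, "ty": 0.042, "wz": 0.121}
    - {"tx": 0.036, "ty": 0.042, "wz": 0.121}

```text
invalid input
```

Request:
jog_arm:
  increments:
    - {}
    - {}
    - {}

```text
invalid input
```

Run:
```python
from h import *
print(np.round(pose(),3).tolist())
s=shot("wrist"); cv2.imwrite("pics/w1.png",s[0]); np.savez("w1.npz",*s); print(np.round(s[4],3).tolist())
```

```text
[[0.975, 0.223, -0.0, 0.134], [0.223, -0.975, 0.001, -0.584], [0.0, -0.002, -1.0, 0.231], [0.0, 0.0, 0.0, 1.0]]
[[0.223, 0.942, 0.252, 0.199], [-0.975, 0.215, 0.057, -0.57], [-0.001, -0.259, 0.966, 0.374], [0.0, 0.0, 0.0, 1.0]]
```

View pics/w1.png

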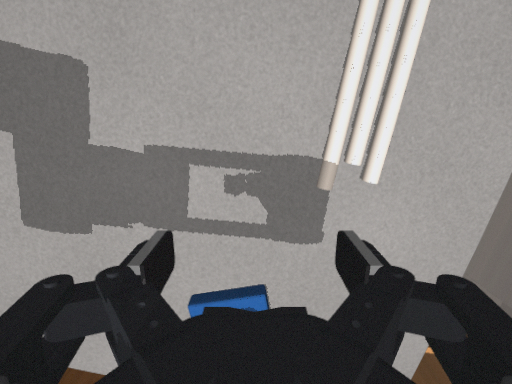

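The picture only shows the start area, because the move was refused (probably it needs every key in each row). The open fingers appear at the bottom of the frame. I retry with full rows.

Request:
jog_arm:
  increments:
    - {"fingers": 100, "tx": 0.036, "ty": 0.042, "tz": 0, "wx": 0, "wy": 0, "wz": 0.121}
    - {"fingers": 100, "tx": 0.036, "ty": 0.042, "tz": 0, "wx": 0, "wy": 0, "wz": 0.121}
    - {"fingers": 100, "tx": 0.036, "ty": 0.042, "tz": 0, "wx": 0, "wy": 0, "wz": 0.121}
    - {"fingers": 100, "tx": 0.036, "ty": 0.042, "tz": 0, "wx": 0, "wy": 0, "wz": 0.121}
    - {"fingers": 100, "tx": 0.036, "ty": 0.042, "tz": 0, "wx": 0, "wy": 0, "wz": 0.121}
    - {"fingers": 100, "tx": 0.036, "ty": 0.042, "tz": 0, "wx": 0, "wy": 0, "wz": 0.121}
    - {"fingers": 100, "tx": 0.036, "ty": 0.042, "tz": 0, "wx": 0, "wy": 0, "wz": 0.121}
    - {"fingers": 100, "tx": 0.036, "ty": 0.042, "tz": 0, "wx": 0, "wy": 0, "wz": 0.121}
    - {"fingers": 100, "tx": 0.036, "ty": 0.042, "tz": 0, "wx": 0, "wy": 0, "wz": 0.121}
    - {"fingers": 100, "tx": 0.036, "ty": 0.042, "tz": 0, "wx": 0, "wy": 0, "wz": 0.121}
    - {"fingers": 100, "tx": 0.036, "ty": 0.042, "tz": 0, "wx": 0, "wy": 0, "wz": 0.121}
    - {"fingers": 100, "tx": 0.036, "ty": 0.042, "tz": 0, "wx": 0, "wy": 0, "wz": 0.121}

```text
time: 1.4
position: [0.5252, -0.1275, 0.2313]
eef_rot: [0.0, 0.667, 0.745, -0.0]
force: [0.9, -0.8, -0.5]
width: 1.0
gripper_force: 0.0
```

Request:
jog_arm:
  increments:
    - {"fingers": 100, "tx": 0, "ty": 0, "tz": 0, "wx": 0, "wy": 0, "wz": 0}
    - {"fingers": 100, "tx": 0, "ty": 0, "tz": 0, "wx": 0, "wy": 0, "wz": 0}

```text
time: 1.6
position: [0.5245, -0.1282, 0.2309]
eef_rot: [-0.0, 0.668, 0.744, -0.0]
force: [-0.3, 0.3, -0.7]
width: 0.995
gripper_force: 0.0
```

Run:
```python
from h import *
print(np.round(pose(),3).tolist())
s=shot("wrist"); cv2.imwrite("pics/w2.png",s[0]); np.savez("w2.npz",*s); print(np.round(s[4],3).tolist())
```

```text
[[-0.108, 0.994, -0.001, 0.524], [0.994, 0.108, -0.0, -0.128], [-0.0, -0.001, -1.0, 0.231], [0.0, 0.0, 0.0, 1.0]]
[[0.994, -0.104, -0.028, 0.519], [0.108, 0.96, 0.259, -0.063], [-0.0, -0.261, 0.965, 0.374], [0.0, 0.0, 0.0, 1.0]]
```

View pics/w2.png

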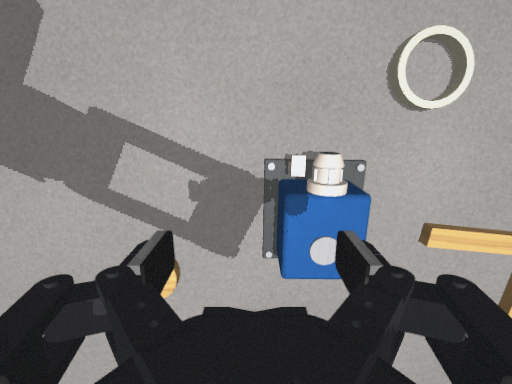

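The wrist view shows the port with its socket pointing up the frame: barb tip at about (328,155), flange at (327,187), ledge at (298,165), and the tape at upper right. The pose is good, so I go on to the rack.

Request:
jog_arm:
  increments:
    - {"fingers": 100, "tx": -0.003, "ty": 0.033, "tz": -0.003, "wx": 0, "wy": 0, "wz": 0.022}
    - {"fingers": 100, "tx": -0.003, "ty": 0.033, "tz": -0.003, "wx": 0, "wy": 0, "wz": 0.022}
    - {"fingers": 100, "tx": -0.003, "ty": 0.033, "tz": -0.003, "wx": 0, "wy": 0, "wz": 0.022}
    - {"fingers": 100, "tx": -0.003, "ty": 0.033, "tz": -0.003, "wx": 0, "wy": 0, "wz": 0.022}
    - {"fingers": 100, "tx": -0.003, "ty": 0.033, "tz": -0.003, "wx": 0, "wy": 0, "wz": 0.022}
    - {"fingers": 100, "tx": -0.003, "ty": 0.033, "tz": -0.003, "wx": 0, "wy": 0, "wz": 0.022}
    - {"fingers": 100, "tx": -0.003, "ty": 0.033, "tz": -0.003, "wx": 0, "wy": 0, "wz": 0.022}
    - {"fingers": 100, "tx": -0.003, "ty": 0.033, "tz": -0.003, "wx": 0, "wy": 0, "wz": 0.022}
    - {"fingers": 100, "tx": 0, "ty": 0, "tz": 0, "wx": 0, "wy": 0, "wz": 0}
    - {"fingers": 100, "tx": 0, "ty": 0, "tz": 0, "wx": 0, "wy": 0, "wz": 0}

```text
time: 2.65
position: [0.4998, 0.1336, 0.2072]
eef_rot: [0.0, 0.601, 0.799, -0.0]
force: [0.2, -0.6, -0.3]
width: 1.0
gripper_force: 0.0
```

Run:
```python
from h import *
print(np.round(pose(),4).tolist())
s=shot("wrist"); cv2.imwrite("pics/w3.png",s[0]); np.savez("w3.npz",*s)
hsv=cv2.cvtColor(s[0],cv2.COLOR_BGR2HSV); m=cv2.inRange(hsv,(2,150,110),(14,255,255))
k,l,st,c=cv2.connectedComponentsWithStats(m); C=cloud(s)
for i in range(1,k):
    if st[i,4]>20: print(st[i],c[i],np.round(np.nanpercentile(C[l==i],[5,50,95],0),4).tolist())
```

```text
[[-0.2774, 0.9608, -0.0005, 0.4998], [0.9608, 0.2774, -0.0008, 0.1336], [-0.0006, -0.0007, -1.0, 0.2072], [0.0, 0.0, 0.0, 1.0]]
[253 168   9   6  37] [256.89189189 170.54054054] [[0.4956, 0.1469, 0.0833], [0.499, 0.149, 0.0941], [0.502, 0.1502, 0.1033]]
[254 178  12  21 161] [259.9689441  188.53416149] [[0.4999, 0.1271, 0.1029], [0.506, 0.135, 0.1041], [0.5113, 0.1425, 0.1052]]
```

View pics/w3.png

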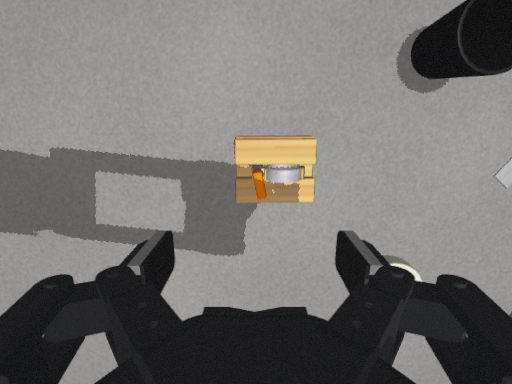

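The wrist view shows the rack at (275,170), the band's rim at (284,173), and the orange key at (259,185), yawed a little from the slot's normal. I compute its centre and yaw.

```bash
cat > key.py <<'E'
from h import *
import sys
def key(f):
    z=np.load(f); s=[z[k] for k in z.files]; C=cloud(s)
    hsv=cv2.cvtColor(s[0],cv2.COLOR_BGR2HSV); m=cv2.inRange(hsv,(2,130,90),(15,255,255))>0
    zt=np.nanpercentile(C[m][:,2],90)
    t=(m&(C[...,2]>zt-.004)).astype(np.uint8)
    k,l,st,c=cv2.connectedComponentsWithStats(t); i=1+np.argmax(st[1:,4])
    uv=np.argwhere(l==i)[:,::-1].astype(np.float32)
    Q=onplane(uv,zt,*s[2:])[:,:2]; r=cv2.minAreaRect((Q*1000).astype(np.float32))
    w,V=np.linalg.eigh(np.cov(Q.T)); a=V[:,1]; a=a*np.sign(a[1])
    return Q.mean(0),r,np.arctan2(a[1],a[0]),zt,len(uv)
def rack(f,zr=.036):
    z=np.load(f); s=[z[k] for k in z.files]; C=cloud(s)
    hsv=cv2.cvtColor(s[0],cv2.COLOR_BGR2HSV); m=(cv2.inRange(hsv,(15,60,90),(28,220,255))>0)&(abs(C[...,2]-zr)<.004)
    k,l,st,c=cv2.connectedComponentsWithStats(cv2.morphologyEx(m.astype(np.uint8),cv2.MORPH_CLOSE,np.ones((21,21))))
    i=1+np.argmax(st[1:,4]); uv=np.argwhere((l==i)&m)[:,::-1]
    return cv2.minAreaRect((onplane(uv,zr,*s[2:])[:,:2]*1000).astype(np.float32)),len(uv)
if __name__=="__main__":
    print(key(sys.argv[1])); print(rack(sys.argv[1]))
E
python3 key.py w3.npz
```

```text
(array([0.50505212, 0.13647991]), ((504.2764587402344, 138.287841796875), (8.840826034545898, 26.017194747924805), 26.392335891723633), np.float64(2.0622966569469368), np.float64(0.10485655904078169), 200)
(((523.4280395507812, 143.13681030273438), (94.24502563476562, 75.79879760742188), 16.137849807739258), 3617)
```

Request:
jog_arm:
  increments:
    - {"fingers": 100, "tx": 0.001, "ty": 0.001, "tz": -0.02, "wx": 0, "wy": 0, "wz": 0.065}
    - {"fingers": 100, "tx": 0.001, "ty": 0.001, "tz": -0.02, "wx": 0, "wy": 0, "wz": 0.065}
    - {"fingers": 100, "tx": 0.002, "ty": 0.002, "tz": -0.017, "wx": 0, "wy": 0, "wz": 0.065}
    - {"fingers": 100, "tx": 0, "ty": 0, "tz": 0, "wx": 0, "wy": 0, "wz": 0}
    - {"fingers": 100, "tx": 0, "ty": 0, "tz": 0, "wx": 0, "wy": 0, "wz": 0}

```text
time: 3.2
position: [0.5043, 0.1373, 0.1505]
eef_rot: [-0.0, 0.522, 0.853, -0.0]
force: [0.7, -0.8, 0.7]
width: 1.001
gripper_force: 0.0
```

Run:
```python
from h import *
T=pose();print(np.round(T,4).tolist())
s=shot("wrist"); cv2.imwrite("pics/w4.png",s[0]); np.savez("w4.npz",*s)
import key; k=key.key("w4.npz"); print(k, np.degrees(k[2])); print(key.rack("w4.npz"))
cr=s[0][60:360,130:400].copy(); cv2.imwrite("pics/w4c.png",cv2.resize(cr,None,fx=2,fy=2))
```

```text
[[-0.4558, 0.8901, -0.0007, 0.5043], [0.8901, 0.4558, -0.0004, 0.1373], [-0.0, -0.0008, -1.0, 0.1505], [0.0, 0.0, 0.0, 1.0]]
(array([0.5037288 , 0.13878458]), ((503.8139343261719, 138.58218383789062), (8.200705528259277, 24.752506256103516), 27.105146408081055), np.float64(2.0480285136563348), np.float64(0.10483496735251692), 387) 117.34339015495907
(((523.0797119140625, 143.4978485107422), (94.5239486694336, 76.35570526123047), 16.347013473510742), 4997)
```

View pics/w4c.png

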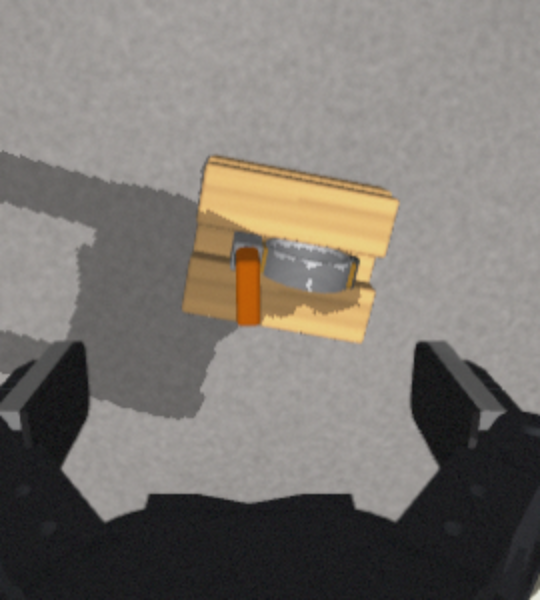

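The close view shows the key at crop (248,287), vertical in the crop, so it lines up with the tool; the band is to its right. The key's yaw (117.1°) matches the tool's, with an offset of about 1.3 mm. I descend and grip.

Request:
jog_arm:
  increments:
    - {"fingers": 100, "tx": -0.0005, "ty": 0.0013, "tz": -0.02, "wx": 0, "wy": 0, "wz": 0}
    - {"fingers": 100, "tx": 0, "ty": 0, "tz": -0.02, "wx": 0, "wy": 0, "wz": 0}
    - {"fingers": 100, "tx": 0, "ty": 0, "tz": -0.02, "wx": 0, "wy": 0, "wz": 0}
    - {"fingers": 60, "tx": 0, "ty": 0, "tz": -0.0175, "wx": 0, "wy": 0, "wz": 0}
    - {"fingers": 40, "tx": 0, "ty": 0, "tz": 0, "wx": 0, "wy": 0, "wz": 0}
    - {"fingers": 25, "tx": 0, "ty": 0, "tz": 0, "wx": 0, "wy": 0, "wz": 0}
    - {"fingers": 15, "tx": 0, "ty": 0, "tz": 0, "wx": 0, "wy": 0, "wz": 0}
  grip_force: 30

```text
time: 3.95
position: [0.5049, 0.14, 0.0742]
eef_rot: [0.001, 0.52, 0.854, 0.001]
force: [0.5, -0.4, 0.4]
width: 0.334
gripper_force: 0.0
```

Run:
```python
from h import *
o=env.get_obs();print({k:np.round(o[k],4) for k in ("time","position","force","ft_torque","width","gripper_force")})
s=shot("wrist"); cv2.imwrite("pics/w5.png",s[0])
```

```text
{'time': np.float64(3.95), 'position': array([0.5049, 0.14  , 0.0742]), 'force': array([ 0.5471, -0.3779,  0.401 ]), 'ft_torque': array([-0.0009,  0.0516, -0.0081]), 'width': np.float64(0.3345), 'gripper_force': np.float64(0.0)}
```

Request:
jog_arm:
  increments:
    - {"fingers": 8, "tx": 0, "ty": 0, "tz": 0, "wx": 0, "wy": 0, "wz": 0}
    - {"fingers": 0, "tx": 0, "ty": 0, "tz": 0, "wx": 0, "wy": 0, "wz": 0}
    - {"fingers": 0, "tx": 0, "ty": 0, "tz": 0, "wx": 0, "wy": 0, "wz": 0}
    - {"fingers": 0, "tx": 0, "ty": 0, "tz": 0, "wx": 0, "wy": 0, "wz": 0}
  grip_force: 50

```text
time: 4.4
position: [0.5039, 0.14, 0.0731]
eef_rot: [0.0, 0.52, 0.854, 0.0]
force: [-0.5, -0.7, 3.7]
width: 0.095
gripper_force: 50.4
```

```bash
cat > st.py <<'E'
from h import *
def st():
    o=env.get_obs();T=pose()
    print({k:np.round(o[k],4).tolist() for k in ("time","position","force","ft_torque","width","gripper_force")},"xhead",np.round(np.degrees(np.arctan2(T[1,0],T[0,0])),2),"tilt",np.round(T[:2,2],4),"q6",np.round(o["joint_pos"][5],3))
if __name__=="__main__": st()
E
python3 st.py
```

```text
{'time': 4.4, 'position': [0.5039, 0.14, 0.0731], 'force': [-0.5151, -0.7452, 3.6861], 'ft_torque': [-0.0385, 0.1464, -0.0095], 'width': 0.0951, 'gripper_force': 50.3986} xhead 117.33 tilt [0.0004 0.    ] q6 -0.338
```

Request:
jog_arm:
  increments:
    - {"fingers": 0, "tx": 0, "ty": 0, "tz": 0.008, "wx": 0, "wy": 0, "wz": 0}
    - {"fingers": 0, "tx": 0, "ty": 0, "tz": 0.008, "wx": 0, "wy": 0, "wz": 0}
    - {"fingers": 0, "tx": 0, "ty": 0, "tz": 0.012, "wx": 0, "wy": 0, "wz": 0}
    - {"fingers": 0, "tx": 0, "ty": 0, "tz": 0.012, "wx": 0, "wy": 0, "wz": 0}
    - {"fingers": 0, "tx": 0, "ty": 0, "tz": 0, "wx": 0, "wy": 0, "wz": 0}

```text
time: 4.9
position: [0.5054, 0.1402, 0.115]
eef_rot: [0.002, 0.52, 0.854, 0.001]
force: [0.8, 0.6, -2.1]
width: 0.097
gripper_force: 49.6
```

Run:
```python
import st; st.st()
from h import *
s=shot("wrist"); np.savez("w6.npz",*s); T=pose()
cv2.imwrite("pics/w6c.png",cv2.resize(s[0][100:384,130:400],None,fx=2,fy=2))
C=cloud(s); L=(C-T[:3,3])@T[:3,:3]   # tool coords
for u in [(250,200),(250,230),(260,230),(270,230),(280,230),(290,230),(300,230),(280,220),(280,240)]: print(u,np.round(L[u[1],u[0]]*1000,1))
```

```text
{'time': 4.9, 'position': [0.5054, 0.1402, 0.115], 'force': [0.786, 0.6413, -2.1121], 'ft_torque': [-0.0402, 0.0786, 0.0223], 'width': 0.0966, 'gripper_force': 49.5724} xhead 117.33 tilt [0.004  0.0005] q6 -0.338
(250, 200) [ 6.  -1.8 44.5]
(250, 230) [ 11.5  -0.8 -22.1]
(260, 230) [ 10.4   4.2 -19.8]
(270, 230) [  9.6   9.2 -17.8]
(280, 230) [ 5.4 15.3 -8.2]
(290, 230) [-2.6 23.3 10.1]
(300, 230) [-1.9 29.2  8.4]
(280, 220) [ 2.2 17.4 14.5]
(280, 240) [  5.7  14.1 -21.3]
```

View pics/w6c.png

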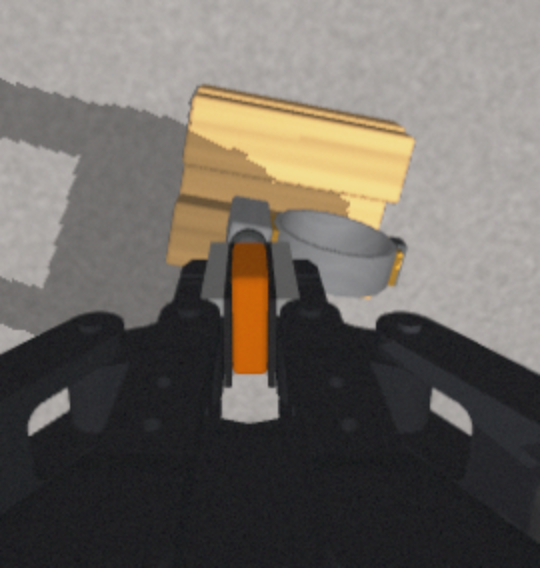

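The picture shows the key held squarely between the pads (crop (250,305)), and the housing and band hang free above the rack at crop (250,215) and (335,250). Next, a finer port pose from picture w2.

```bash
cat > port.py <<'E'
from h import *
import sys
def port(f):
    z=np.load(f); s=[z[k] for k in z.files]; C=cloud(s)
    hsv=cv2.cvtColor(s[0],cv2.COLOR_BGR2HSV)
    b=(cv2.inRange(hsv,(100,130,60),(125,255,255))>0)&(abs(C[...,2]-.086)<.004)
    uv=np.argwhere(b)[:,::-1]; r=cv2.minAreaRect((onplane(uv,.085,*s[2:])[:,:2]*1000).astype(np.float32))
    a=np.radians(r[2]); 
    cand=[a+k*np.pi/2 for k in range(4)]; h=min(cand,key=lambda t:abs(t-np.radians(96.3)))
    print("box",r,"heading",np.degrees(h),"n",len(uv))
    w=(hsv[...,1]<70)&(hsv[...,2]>90)&(C[...,2]>.06)&(C[...,2]<.1)
    X=np.array([np.cos(h),np.sin(h)]);Y=np.array([-X[1],X[0]])
    c=np.array(r[0])/1000; F=np.stack([(C[...,:2]-c)@X,(C[...,:2]-c)@Y,C[...,2]],-1)
    m=w&(F[...,0]>.05)&(F[...,0]<.11)&(abs(F[...,1])<.035)
    Q=F[m]*1000
    for x0 in np.arange(54,108,3):
        q=Q[(Q[:,0]>=x0)&(Q[:,0]<x0+3)]
        if len(q)>3: print(x0,len(q),"y %.1f..%.1f mid %.2f"%(q[:,1].min(),q[:,1].max(),(q[:,1].min()+q[:,1].max())/2),"zmax %.1f"%np.percentile(q[:,2],97))
port(sys.argv[1])
E
python3 port.py w2.npz
```

```text
box ((613.64013671875, -190.1140899658203), (97.21411895751953, 106.61890411376953), 5.4730000495910645) heading 95.47300004959106 n 4970
54 98 y -21.4..21.2 mid -0.10 zmax 94.2
57 105 y -23.4..21.2 mid -1.10 zmax 94.2
60 113 y -23.2..21.3 mid -0.98 zmax 94.0
63 200 y -23.0..21.2 mid -0.90 zmax 93.9
66 77 y -16.2..15.6 mid -0.28 zmax 87.4
69 79 y -17.0..15.5 mid -0.76 zmax 87.6
72 84 y -16.8..15.5 mid -0.65 zmax 87.3
75 79 y -16.6..15.5 mid -0.57 zmax 87.3
78 82 y -16.1..15.5 mid -0.27 zmax 87.3
81 65 y -17.3..15.4 mid -0.95 zmax 88.1
84 95 y -18.2..16.2 mid -1.00 zmax 88.8
87 92 y -16.1..15.4 mid -0.35 zmax 87.3
90 81 y -14.6..14.2 mid -0.22 zmax 86.4
93 77 y -16.4..13.3 mid -1.52 zmax 84.7
96 57 y -14.3..11.3 mid -1.52 zmax 83.6
```

Request:
jog_arm:
  increments:
    - {"fingers": 0, "tx": 0.0086, "ty": -0.0265, "tz": 0, "wx": 0, "wy": 0, "wz": -0.0234}
    - {"fingers": 0, "tx": 0.0086, "ty": -0.0265, "tz": 0, "wx": 0, "wy": 0, "wz": -0.0234}
    - {"fingers": 0, "tx": 0.0086, "ty": -0.0265, "tz": 0, "wx": 0, "wy": 0, "wz": -0.0234}
    - {"fingers": 0, "tx": 0.0086, "ty": -0.0265, "tz": 0, "wx": 0, "wy": 0, "wz": -0.0234}
    - {"fingers": 0, "tx": 0.0086, "ty": -0.0265, "tz": 0, "wx": 0, "wy": 0, "wz": -0.0234}
    - {"fingers": 0, "tx": 0.0086, "ty": -0.0265, "tz": 0, "wx": 0, "wy": 0, "wz": -0.0234}
    - {"fingers": 0, "tx": 0.0086, "ty": -0.0265, "tz": 0, "wx": 0, "wy": 0, "wz": -0.0234}
    - {"fingers": 0, "tx": 0.0086, "ty": -0.0255, "tz": 0, "wx": 0, "wy": 0, "wz": -0.0234}
    - {"fingers": 0, "tx": 0, "ty": 0, "tz": 0, "wx": 0, "wy": 0, "wz": 0}
    - {"fingers": 0, "tx": 0, "ty": 0, "tz": 0, "wx": 0, "wy": 0, "wz": 0}
    - {"fingers": 0, "tx": 0, "ty": 0, "tz": 0, "wx": 0, "wy": 0, "wz": 0}

```text
time: 6.05
position: [0.5716, -0.0702, 0.1123]
eef_rot: [-0.001, 0.597, 0.802, -0.0]
force: [-0.4, 0.5, -2.6]
width: 0.1
gripper_force: 49.6
```

Run:
```python
import st; st.st()
from h import *
s=shot("wrist"); np.savez("w7.npz",*s)
cv2.imwrite("pics/w7c.png",cv2.resize(s[0][60:340,120:420],None,fx=2,fy=2))
for n in ("side","top"):
    t=shot(n); np.savez(n+"7.npz",*t); cv2.imwrite(f"pics/{n}7.png",t[0])
```

```text
{'time': 6.05, 'position': [0.5716, -0.0702, 0.1123], 'force': [-0.4024, 0.4779, -2.645], 'ft_torque': [0.0068, 0.0622, -0.0041], 'width': 0.0995, 'gripper_force': 49.5902} xhead 106.63 tilt [-0.0016  0.0007] q6 -0.533
```

View pics/w7c.png

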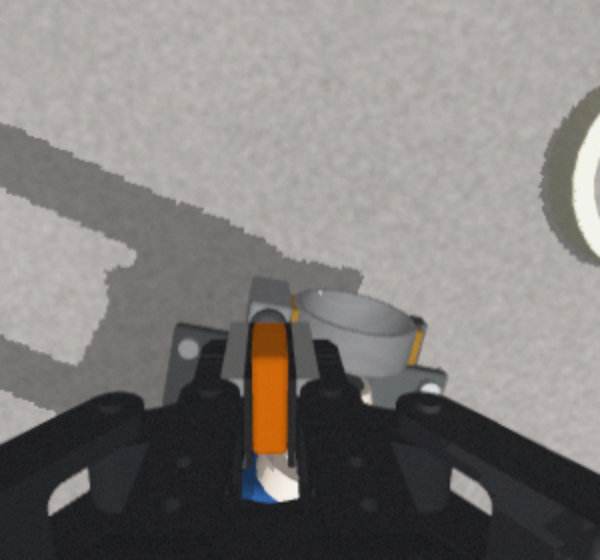

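The picture shows the band hanging level beside the key (crop (355,330)), while the socket is hidden under the hand (tip at about (365,390)). I back up over the box so the wrist camera sees the socket and the band together.

Request:
jog_arm:
  increments:
    - {"fingers": 0, "tx": 0, "ty": 0, "tz": 0.02, "wx": 0, "wy": 0, "wz": 0}
    - {"fingers": 0, "tx": 0, "ty": 0, "tz": 0.025, "wx": 0, "wy": 0, "wz": 0}
    - {"fingers": 0, "tx": 0, "ty": 0, "tz": 0.005, "wx": 0, "wy": 0, "wz": 0}
    - {"fingers": 0, "tx": 0.002, "ty": -0.02, "tz": 0, "wx": 0, "wy": 0, "wz": 0}
    - {"fingers": 0, "tx": 0.002, "ty": -0.02, "tz": 0, "wx": 0, "wy": 0, "wz": 0}
    - {"fingers": 0, "tx": 0.002, "ty": -0.02, "tz": 0, "wx": 0, "wy": 0, "wz": 0}
    - {"fingers": 0, "tx": 0.002, "ty": -0.02, "tz": 0, "wx": 0, "wy": 0, "wz": 0}
    - {"fingers": 0, "tx": 0, "ty": 0, "tz": 0, "wx": 0, "wy": 0, "wz": 0}
    - {"fingers": 0, "tx": 0, "ty": 0, "tz": 0, "wx": 0, "wy": 0, "wz": 0}

```text
time: 7.1
position: [0.58, -0.1505, 0.162]
eef_rot: [-0.001, 0.598, 0.802, -0.0]
force: [-0.6, 0.9, -2.4]
width: 0.099
gripper_force: 49.6
```

Run:
```python
import st; st.st()
from h import *
s=shot("wrist"); np.savez("w8.npz",*s)
cv2.imwrite("pics/w8c.png",cv2.resize(s[0][60:340,140:420],None,fx=2,fy=2))
```

```text
{'time': 7.1, 'position': [0.58, -0.1505, 0.162], 'force': [-0.6256, 0.8742, -2.4069], 'ft_torque': [0.0058, 0.0958, -0.0184], 'width': 0.0992, 'gripper_force': 49.6323} xhead 106.57 tilt [-0.0012  0.0009] q6 -0.659
```

View pics/w8c.png

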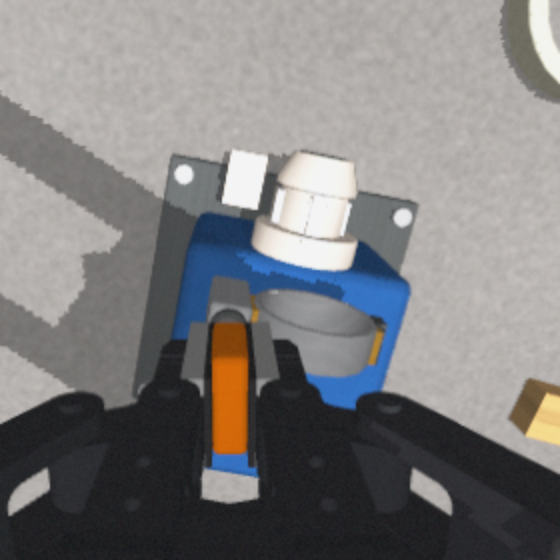

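The picture shows the socket at crop (315,205) with its flange at (305,240) and ledge at (245,178), and the held band at (315,330), all in one view. I fit both axes from the depth points.

```bash
cat > fit.py <<'E'
from h import *
import sys
from scipy.optimize import least_squares
def load(f): z=np.load(f); return [z[k] for k in z.files]
def socket(s,yaw0=np.radians(95.5),p0=(.608,-.124)):
    C=cloud(s); hsv=cv2.cvtColor(s[0],cv2.COLOR_BGR2HSV)
    m=(hsv[...,1]<75)&(hsv[...,2]>110)
    def loc(p,Q):
        x=np.array([np.cos(p[3]),np.sin(p[3])]); d=Q[:,:2]-p[:2]
        return d@x, d@np.array([-x[1],x[0]]), Q[:,2]-p[2]
    p=np.array([*p0,.0715,yaw0])
    for it in range(3):
        Q=C[m]; Q=Q[np.isfinite(Q).all(1)]
        X,Y,Z=loc(p,Q); r=np.hypot(Y,Z)
        k=((X>-.0095)&(X<-.002)&(abs(r-.023)<.003))|((X>.0175)&(X<.030)&(r>.011)&(r<.0205))
        Q=Q[k&(Z>-.01)]
        def res(q):
            X,Y,Z=loc(q,Q); r=np.hypot(Y,Z)
            t=np.where(X<.01,.023,np.where(X<.020,.0178,.0178-(X-.020)*(.0048/.012)))
            return r-t
        f=least_squares(res,p,loss="soft_l1",f_scale=.0005,x_scale=[.01,.01,.01,.1]); p=f.x
    # flange face: along x, mean of points between r 18.5 and 22 facing
    Q=C[m]; Q=Q[np.isfinite(Q).all(1)]; X,Y,Z=loc(p,Q); r=np.hypot(Y,Z)
    k=(r>.0185)&(r<.0220)&(abs(X)<.004)
    return p,np.sqrt(np.mean(f.fun**2)),len(Q),np.median(X[k]) if k.sum() else None,k.sum(),np.percentile(X[(r<.02)&(abs(X)<.05)],99)
def band(s,T,yaw0,zr=(.028,.02)):
    C=cloud(s); hsv=cv2.cvtColor(s[0],cv2.COLOR_BGR2HSV); m=(hsv[...,1]<60)&(hsv[...,2]>70)
    x=np.array([np.cos(yaw0),np.sin(yaw0)]); y=np.array([-x[1],x[0]])
    c=T[:2,3]-.029*y; z=T[2,3]+.0187-.050
    p=np.array([*c,z+.001,yaw0])
    for it in range(4):
        Q=C[m]; Q=Q[np.isfinite(Q).all(1)]
        def loc(p,Q):
            x=np.array([np.cos(p[3]),np.sin(p[3])]); d=Q[:,:2]-p[:2]
            return d@x, d@np.array([-x[1],x[0]]), Q[:,2]-p[2]
        X,Y,Z=loc(p,Q); r=np.hypot(Y,Z)
        k=(abs(X)<.0058)&(r>.0203)&(r<.0235)&(Z>0)&(Y<.0185)
        Q=Q[k]
        f=least_squares(lambda q:np.r_[np.hypot(*loc(q,Q)[1:])-.0215,],p,loss="soft_l1",f_scale=.0004,x_scale=[.01,.01,.01,.1]); 
        p=f.x; 
        # inner/rim extents along x fix the centre
        Q=C[m]; Q=Q[np.isfinite(Q).all(1)]; X,Y,Z=loc(p,Q); r=np.hypot(Y,Z)
        kk=(r>.0195)&(r<.0212)&(Z>0)&(X>.003)&(X<.011)&(Y<.015); xf=np.median(X[kk])
        p[:2]+= (xf-.007)*np.array([np.cos(p[3]),np.sin(p[3])])
    return p,np.sqrt(np.mean(f.fun**2)),len(f.fun),xf,kk.sum()
if __name__=="__main__":
    s=load(sys.argv[1]); M=s[4]; c=camera_params("wrist"); T=M@np.linalg.inv(np.array(c["hand_eye"]))
    a=socket(s); b=band(s,T,np.radians(95.5)); print("socket",np.round(a[0],4),np.degrees(a[0][3]),a[1:]); print("band",np.round(b[0],4),np.degrees(b[0][3]),b[1:])
    h=a[0][3]; x=np.array([np.cos(h),np.sin(h)]);y=np.array([-x[1],x[0]]); d=b[0][:2]-a[0][:2]
    print("band in flange frame mm",np.round([d@x*1e3,d@y*1e3,(b[0][2]-a[0][2])*1e3],2),"yaw diff deg",np.degrees(b[0][3]-h),"TCP",np.round(T[:3,3],4))
E
python3 fit.py w8.npz
python3 - <<'E'
from fit import *
s=load("w2.npz"); a=socket(s); print("w2",np.round(a[0],4),np.degrees(a[0][3]),a[1:])
E
```

```text
return _methods._mean(a, axis=axis, dtype=dtype,
  ret = ret.dtype.type(ret / rcount)
Traceback (most recent call last):
  File "fit.py", line 48, in <module>
    a=socket(s); b=band(s,T,np.radians(95.5)); print("socket",np.round(a[0],4),np.degrees(a[0][3]),a[1:]); print("band",np.round(b[0],4),np.degrees(b[0][3]),b[1:])
                   ~~~~^^^^^^^^^^^^^^^^^^^^^^
  File "fit.py", line 39, in band
    f=least_squares(lambda q:np.r_[np.hypot(*loc(q,Q)[1:])-.0215,],p,loss="soft_l1",f_scale=.0004,x_scale=[.01,.01,.01,.1]);
ValueError: Initial guess is outside of provided bounds
```

Run:
```python
from fit import *
s=load("w8.npz"); C=cloud(s); a=socket(s); print(np.round(a[0],4),np.degrees(a[0][3]),a[1:])
T=s[4]@np.linalg.inv(np.array(camera_params("wrist")["hand_eye"])); print(np.round(T[:3,3],4))
h=a[0][3]; x=np.array([np.cos(h),np.sin(h)]);y=np.array([-x[1],x[0]])
c=T[:2,3]-.029*y; z=T[2,3]+.0187-.05
L=np.stack([(C[...,:2]-c)@x,(C[...,:2]-c)@y,C[...,2]-z],-1)*1000
hsv=cv2.cvtColor(s[0],cv2.COLOR_BGR2HSV)
for v in range(200,252,6):
    print(v,[(tuple(np.round(L[v,u]).astype(int).tolist()),int(hsv[v,u,1]),int(hsv[v,u,2])) for u in range(262,345,12)])
```

```text
[ 0.6089 -0.1248  0.0705  1.6693] 95.64403953490093 (np.float64(0.0005611658512088481), 129605, np.float64(-0.00013290263761047333), np.int64(80), np.float64(0.03230610593446227))
[ 0.58   -0.1505  0.162 ]
200 [((-2, 21, -46), 74, 113), ((0, 11, -45), 175, 131), ((2, 1, -46), 182, 133), ((4, -9, -44), 186, 129), ((6, -19, -46), 187, 190), ((7, -30, -47), 179, 180), ((9, -40, -48), 183, 156)]
206 [((6, 24, -5), 3, 96), ((6, 15, -10), 4, 122), ((5, 5, -18), 4, 140), ((-1, -10, -45), 117, 120), ((1, -20, -45), 179, 127), ((3, -30, -45), 185, 196), ((5, -40, -44), 187, 198)]
212 [((6, 24, 6), 8, 94), ((1, 14, -12), 2, 118), ((1, 4, -17), 7, 149), ((2, -5, -19), 6, 158), ((5, -13, -14), 0, 138), ((-2, -32, -45), 186, 197), ((-1, -42, -46), 183, 195)]
218 [((3, 24, 10), 8, 129), ((5, 16, 12), 6, 126), ((-4, 3, -18), 7, 149), ((-3, -6, -19), 3, 149), ((1, -14, -13), 4, 134), ((6, -19, -3), 5, 105), ((-6, -43, -45), 187, 194)]
224 [((11, 26, 41), 214, 105), ((12, 20, 40), 3, 95), ((5, 9, 19), 5, 144), ((-7, -7, -18), 4, 136), ((-3, -15, -12), 6, 133), ((2, -20, -1), 8, 94), ((-11, -45, -45), 180, 195)]
230 [((12, 26, 51), 235, 127), ((12, 20, 48), 5, 97), ((1, 8, 19), 7, 147), ((3, 1, 20), 5, 152), ((5, -6, 21), 2, 147), ((4, -15, 15), 6, 131), ((-17, -47, -45), 184, 193)]
236 [((12, 27, 57), 235, 130), ((12, 21, 56), 3, 95), ((10, 13, 48), 14, 36), ((0, 1, 22), 2, 149), ((0, -7, 20), 7, 149), ((0, -16, 15), 4, 125), ((-23, -48, -46), 178, 181)]
242 [((10, 26, 61), 242, 191), ((12, 21, 62), 5, 96), ((9, 14, 54), 35, 36), ((-5, 0, 21), 5, 153), ((-4, -8, 20), 2, 138), ((-6, -19, 11), 14, 113), ((-29, -50, -47), 91, 171)]
248 [((7, 26, 61), 242, 191), ((12, 22, 69), 8, 96), ((9, 15, 60), 28, 36), ((-40, -20, -46), 147, 184), ((-37, -30, -44), 94, 168), ((-36, -41, -46), 183, 194), ((-71, -87, -131), 9, 175)]
```

```bash
cat > band.py <<'E'
from fit import *
def bandfit(s,T,h):
    C=cloud(s); hsv=cv2.cvtColor(s[0],cv2.COLOR_BGR2HSV)
    x=np.array([np.cos(h),np.sin(h)]);y=np.array([-x[1],x[0]]); c=T[:2,3]-.029*y; z=T[2,3]+.0187-.05
    L=np.stack([(C[...,:2]-c)@x,(C[...,:2]-c)@y,C[...,2]-z],-1)*1000
    m=(hsv[...,1]<40)&(hsv[...,2]>100)&(abs(L[...,0])<9); Q=L[m]
    r=np.hypot(Q[:,1],Q[:,2]); Q=Q[(r>16.5)&(r<24)&(Q[:,1]<17)]
    def R_(q,Q): 
        d=Q-np.array([0,q[0],q[1]]); Y=d[:,1]-q[2]*d[:,0]; Z=d[:,2]-q[3]*d[:,0]
        return np.hypot(Y,Z)
    def res(q):
        r=R_(q,Q); out=Q[:,2]>q[1]; e=np.where(out,r-21.5,r-19)
        return e
    f=least_squares(res,[0,0,0,0],loss="soft_l1",f_scale=.5); q=f.x
    e=abs(res(q))<1
    return q,np.sqrt(np.mean(f.fun[e]**2)),e.mean(),len(Q),np.percentile(Q[e][:,0],[1,5,95,99]),x,y,c,z
if __name__=="__main__":
    s=load(sys.argv[1]); a=socket(s); T=s[4]@np.linalg.inv(np.array(camera_params("wrist")["hand_eye"]))
    h=a[0][3] if len(sys.argv)<3 else np.radians(float(sys.argv[2])); q,e,fr,n,ext,x,y,c,z=bandfit(s,T,h)
    print("fit y,z,yaw,pitch",np.round(q,3),"rms",e,fr,n,"xext",np.round(ext,1))
    d=(c-a[0][:2])*1e3; print("in flange: x0 %.2f y %.2f z %.2f  yawdiff deg %.2f"%(d@x,d@y+q[0],z*1e3+q[1]-a[0][2]*1e3,np.degrees(q[2])), "TCP",np.round(T[:3,3],4))
E
python3 band.py w8.npz
python3 - <<'E'
from band import *
s=load("w7.npz"); T=s[4]@np.linalg.inv(np.array(camera_params("wrist")["hand_eye"])); print(np.round(T[:3,3],4),np.round(bandfit(s,T,np.radians(95.5))[0],3))
E
```

```text
fit y,z,yaw,pitch [-0.524 -0.129 -0.024 -0.006] rms 0.47601138170278723 0.884357881923311 1643 xext [-7.3 -6.2  5.8  6.2]
in flange: x0 -22.73 y 1.82 z 60.14  yawdiff deg -1.37 TCP [ 0.58   -0.1505  0.162 ]
[ 0.5716 -0.0702  0.1123] [-0.544 -0.157 -0.046 -0.01 ]
```

Run:
```python
from band import *
for f in ("w7.npz","w8.npz"):
    s=load(f); h=np.radians(95.6); T=s[4]@np.linalg.inv(np.array(camera_params("wrist")["hand_eye"]))
    C=cloud(s); hsv=cv2.cvtColor(s[0],cv2.COLOR_BGR2HSV)
    x=np.array([np.cos(h),np.sin(h)]);y=np.array([-x[1],x[0]]); c=T[:2,3]-.029*y; z=T[2,3]+.0187-.05
    L=np.stack([(C[...,:2]-c)@x,(C[...,:2]-c)@y,C[...,2]-z],-1)*1000
    m=((hsv[...,1]>90)&(hsv[...,2]>100)&(hsv[...,0]>14)&(hsv[...,0]<30)&(abs(L).max(-1)<30)).astype(np.uint8)
    k,l,stt,ce=cv2.connectedComponentsWithStats(m)
    for i in range(1,k):
        if stt[i,4]>8: print(f,stt[i],np.round(np.nanpercentile(L[l==i],[5,50,95],0),1).tolist())
    # slices of outer top along x
    g=(hsv[...,1]<40)&(hsv[...,2]>100)&(L[...,2]>0)&(abs(L[...,1])<24)&(L[...,2]<23)
    P=L[g]; r=np.hypot(P[:,1]+.5,P[:,2]); P=P[(r>20.5)&(r<23)&(P[:,1]<16)]
    fr=[]
    for y0 in range(-20,16,4):
        q=P[(P[:,1]>=y0)&(P[:,1]<y0+4)]
        if len(q)>8: fr.append((y0+2,len(q),*np.round(np.percentile(q[:,0],[3,97]),1)))
    print(fr)
```

```text
w7.npz [265 208   5  13  31] [[1.5, 19.4, -3.2], [4.4, 20.4, 7.5], [4.9, 21.1, 9.1]]
w7.npz [324 225   8  17  57] [[-6.0, -23.2, 6.6], [-0.0, -22.1, 7.6], [4.8, -20.9, 8.6]]
[(-18, 55, np.float64(-6.6), np.float64(5.8)), (-14, 96, np.float64(-7.1), np.float64(6.2)), (-10, 99, np.float64(-6.9), np.float64(5.8)), (-6, 111, np.float64(-7.2), np.float64(5.9)), (-2, 116, np.float64(-7.0), np.float64(6.0)), (2, 108, np.float64(-6.8), np.float64(5.8)), (6, 69, np.float64(-2.9), np.float64(5.9)), (10, 47, np.float64(1.0), np.float64(6.0)), (14, 55, np.float64(-0.4), np.float64(5.7))]
w8.npz [265 208   5  13  33] [[1.3, 19.2, -4.6], [4.5, 20.5, 7.4], [5.1, 21.1, 9.3]]
w8.npz [324 225   8  17  59] [[-6.0, -23.1, 6.8], [-0.4, -21.9, 7.6], [4.9, -21.0, 8.5]]
[(-18, 54, np.float64(-5.9), np.float64(6.1)), (-14, 91, np.float64(-6.4), np.float64(6.2)), (-10, 105, np.float64(-6.8), np.float64(6.0)), (-6, 108, np.float64(-7.0), np.float64(5.9)), (-2, 116, np.float64(-6.9), np.float64(6.3)), (2, 116, np.float64(-6.7), np.float64(5.9)), (6, 66, np.float64(-3.0), np.float64(5.5)), (10, 47, np.float64(0.8), np.float64(5.9)), (14, 52, np.float64(-0.2), np.float64(5.8))]
```

Request:
jog_arm:
  increments:
    - {"fingers": 0, "tx": -0.0013, "ty": 0.0175, "tz": 0, "wx": 0, "wy": 0, "wz": 0}
    - {"fingers": 0, "tx": -0.0013, "ty": 0.0175, "tz": 0, "wx": 0, "wy": 0, "wz": 0}
    - {"fingers": 0, "tx": -0.0012, "ty": 0.0175, "tz": 0, "wx": 0, "wy": 0, "wz": 0}
    - {"fingers": 0, "tx": -0.0012, "ty": 0.0173, "tz": -0.01, "wx": 0, "wy": 0, "wz": 0}
    - {"fingers": 0, "tx": 0, "ty": 0, "tz": -0.02, "wx": 0, "wy": 0, "wz": 0}
    - {"fingers": 0, "tx": 0, "ty": 0, "tz": -0.02, "wx": 0, "wy": 0, "wz": 0}
    - {"fingers": 0, "tx": 0, "ty": 0, "tz": -0.01, "wx": 0, "wy": 0, "wz": 0}
    - {"fingers": 0, "tx": 0, "ty": 0, "tz": 0, "wx": 0, "wy": 0, "wz": 0}
    - {"fingers": 0, "tx": 0, "ty": 0, "tz": 0, "wx": 0, "wy": 0, "wz": 0}
    - {"fingers": 0, "tx": 0, "ty": 0, "tz": 0, "wx": 0, "wy": 0, "wz": 0}

```text
time: 8.15
position: [0.5763, -0.0813, 0.1036]
eef_rot: [0.001, 0.598, 0.802, 0.0]
force: [-0.6, 0.3, -1.4]
width: 0.092
gripper_force: 49.6
```

```bash
cat > ff.py <<'E'
from h import *
x=np.array([np.cos(np.radians(95.6)),np.sin(np.radians(95.6))]);y=np.array([-x[1],x[0]])
REF=np.array([.5800,-.1505,.1620]); B=np.array([-23.2,1.82,60.2])   # TCP and band in flange frame, measured together
def go():
    o=env.get_obs(); d=o["position"]-REF; b=B+1e3*np.array([d[:2]@x,d[:2]@y,d[2]]); f=o["force"];t=o["ft_torque"];T=pose()
    print("t %.2f"%o["time"],"TCP",np.round(o["position"],4),"band(x,y,z)mm",np.round(b,2),"F(x,y,z)",np.round([f[:2]@x,f[:2]@y,f[2]],1),"M",np.round([t[:2]@x,t[:2]@y,t[2]],3),"head %.2f"%np.degrees(np.arctan2(T[1,0],T[0,0])),"tilt",np.round(T[:2,2],4),"w %.3f"%o["width"],"q6 %.2f"%o["joint_pos"][5])
if __name__=="__main__": go()
E
python3 ff.py
```

```text
t 8.15 TCP [ 0.5763 -0.0813  0.1036] band(x,y,z)mm [46.02 -1.25  1.8 ] F(x,y,z) [ 0.4  0.6 -1.4] M [ 0.042 -0.032 -0.013] head 106.60 tilt [ 0.0015 -0.0004] w 0.092 q6 -0.55
```

Request:
jog_arm:
  increments:
    - {"fingers": 0, "tx": 0, "ty": 0, "tz": 0, "wx": 0, "wy": 0, "wz": 0}

```text
time: 8.25
position: [0.5763, -0.0815, 0.1037]
eef_rot: [0.001, 0.598, 0.802, 0.0]
force: [1.3, 0.1, -2.2]
width: 0.095
gripper_force: 49.6
```

```bash
python3 ff.py
python3 - <<'E'
from h import *
s=shot("side"); np.savez("side9.npz",*s)
c=s[0][150:230,230:310]; cv2.imwrite("pics/side9c.png",cv2.resize(c,None,fx=7,fy=7,interpolation=cv2.INTER_CUBIC))
import ff; ff.go()
E
```

```text
t 8.25 TCP [ 0.5763 -0.0815  0.1037] band(x,y,z)mm [45.86 -1.19  1.87] F(x,y,z) [-0.  -1.3 -2.2] M [ 0.047 -0.004  0.023] head 106.59 tilt [ 0.0016 -0.0005] w 0.095 q6 -0.55
t 8.30 TCP [ 0.5761 -0.0815  0.1036] band(x,y,z)mm [45.87 -1.08  1.79] F(x,y,z) [ 0.3 -0.7 -2.2] M [ 0.046  0.005 -0.011] head 106.59 tilt [ 0.0015 -0.0004] w 0.095 q6 -0.55
```

Request:
jog_arm:
  increments:
    - {"fingers": 0, "tx": -0.0011, "ty": -0.0001, "tz": -0.0018, "wx": 0, "wy": 0, "wz": 0}
    - {"fingers": 0, "tx": 0, "ty": 0, "tz": 0, "wx": 0, "wy": 0, "wz": 0}
    - {"fingers": 0, "tx": 0, "ty": 0, "tz": 0, "wx": 0, "wy": 0, "wz": 0}

```text
time: 8.6
position: [0.5743, -0.0814, 0.101]
eef_rot: [-0.0, 0.598, 0.802, -0.0]
force: [0.9, 0.5, -1.8]
width: 0.099
gripper_force: 49.6
```

```bash
python3 ff.py
```

```text
t 8.60 TCP [ 0.5743 -0.0814  0.101 ] band(x,y,z)mm [46.14  0.77 -0.83] F(x,y,z) [ 0.4 -0.9 -1.8] M [-0.03  -0.039  0.025] head 106.59 tilt [-0.0002  0.    ] w 0.099 q6 -0.55
```

Request:
jog_arm:
  increments:
    - {"fingers": 0, "tx": 0.0005, "ty": 0, "tz": 0.0006, "wx": 0, "wy": 0, "wz": 0}
    - {"fingers": 0, "tx": 0, "ty": 0, "tz": 0, "wx": 0, "wy": 0, "wz": 0}
    - {"fingers": 0, "tx": 0, "ty": 0, "tz": 0, "wx": 0, "wy": 0, "wz": 0}

```text
time: 8.9
position: [0.575, -0.0813, 0.1016]
eef_rot: [0.0, 0.598, 0.802, -0.0]
force: [0.8, 0.4, -3.2]
width: 0.093
gripper_force: 49.6
```

```bash
python3 ff.py
```

```text
t 8.90 TCP [ 0.575  -0.0813  0.1016] band(x,y,z)mm [46.12  0.05 -0.19] F(x,y,z) [ 0.3 -0.8 -3.2] M [0.021 0.004 0.019] head 106.61 tilt [-0.     -0.0001] w 0.093 q6 -0.55
```

Request:
jog_arm:
  increments:
    - {"fingers": 0, "tx": 0.0004, "ty": -0.004, "tz": 0, "wx": 0, "wy": 0, "wz": 0}
    - {"fingers": 0, "tx": 0.0004, "ty": -0.004, "tz": 0, "wx": 0, "wy": 0, "wz": 0}
    - {"fingers": 0, "tx": 0.0004, "ty": -0.004, "tz": 0, "wx": 0, "wy": 0, "wz": 0}
    - {"fingers": 0, "tx": 0.0003, "ty": -0.003, "tz": 0, "wx": 0, "wy": 0, "wz": 0}
    - {"fingers": 0, "tx": 0, "ty": 0, "tz": 0, "wx": 0, "wy": 0, "wz": 0}
    - {"fingers": 0, "tx": 0, "ty": 0, "tz": 0, "wx": 0, "wy": 0, "wz": 0}

```text
time: 9.5
position: [0.5764, -0.0965, 0.1015]
eef_rot: [-0.0, 0.598, 0.802, -0.0]
force: [-1.0, 0.2, -2.9]
width: 0.095
gripper_force: 49.7
```

```bash
python3 ff.py
python3 - <<'E'
from h import *
s=shot("wrist"); np.savez("w10.npz",*s); cv2.imwrite("pics/w10.png",s[0])
E
```

```text
t 9.50 TCP [ 0.5764 -0.0965  0.1015] band(x,y,z)mm [30.91  0.16 -0.29] F(x,y,z) [ 0.3  1.  -2.9] M [ 0.067  0.028 -0.03 ] head 106.58 tilt [-0.0002  0.0001] w 0.095 q6 -0.57
```

Request:
jog_arm:
  increments:
    - {"fingers": 0, "tx": 0.0002, "ty": -0.002, "tz": 0, "wx": 0, "wy": 0, "wz": 0}
    - {"fingers": 0, "tx": 0.0002, "ty": -0.002, "tz": 0, "wx": 0, "wy": 0, "wz": 0}
    - {"fingers": 0, "tx": 0.0002, "ty": -0.002, "tz": 0, "wx": 0, "wy": 0, "wz": 0}
    - {"fingers": 0, "tx": 0, "ty": 0, "tz": 0, "wx": 0, "wy": 0, "wz": 0}

```text
time: 9.95
position: [0.5771, -0.1026, 0.1016]
eef_rot: [0.0, 0.598, 0.802, -0.0]
force: [-0.2, -0.1, -1.5]
width: 0.097
gripper_force: 49.7
```

```bash
python3 ff.py
```

```text
t 9.95 TCP [ 0.5771 -0.1026  0.1016] band(x,y,z)mm [24.73  0.   -0.2 ] F(x,y,z) [-0.   0.2 -1.5] M [0.053 0.017 0.025] head 106.59 tilt [ 0.0001 -0.0002] w 0.097 q6 -0.58
```

Request:
jog_arm:
  increments:
    - {"fingers": 0, "tx": 0.0002, "ty": -0.002, "tz": 0, "wx": 0, "wy": 0, "wz": 0}
    - {"fingers": 0, "tx": 0.0002, "ty": -0.002, "tz": 0, "wx": 0, "wy": 0, "wz": 0}
    - {"fingers": 0, "tx": 0.0002, "ty": -0.002, "tz": 0, "wx": 0, "wy": 0, "wz": 0}
    - {"fingers": 0, "tx": 0.0002, "ty": -0.002, "tz": 0, "wx": 0, "wy": 0, "wz": 0}
    - {"fingers": 0, "tx": 0.0002, "ty": -0.002, "tz": 0, "wx": 0, "wy": 0, "wz": 0}
    - {"fingers": 0, "tx": 0.0002, "ty": -0.002, "tz": 0, "wx": 0, "wy": 0, "wz": 0}
    - {"fingers": 0, "tx": 0.0002, "ty": -0.002, "tz": 0, "wx": 0, "wy": 0, "wz": 0}
    - {"fingers": 0, "tx": 0, "ty": 0, "tz": 0, "wx": 0, "wy": 0, "wz": 0}
    - {"fingers": 0, "tx": 0, "ty": 0, "tz": 0, "wx": 0, "wy": 0, "wz": 0}

```text
time: 10.85
position: [0.5784, -0.1163, 0.1016]
eef_rot: [-0.0, 0.598, 0.802, -0.0]
force: [0.3, -0.4, -2.6]
width: 0.098
gripper_force: 49.7
```

```bash
python3 ff.py
```

```text
t 10.85 TCP [ 0.5784 -0.1163  0.1016] band(x,y,z)mm [10.94  0.08 -0.25] F(x,y,z) [-0.4 -0.2 -2.6] M [ 0.061 -0.043  0.001] head 106.60 tilt [-0.0001  0.0001] w 0.098 q6 -0.61
```

Request:
jog_arm:
  increments:
    - {"fingers": 0, "tx": 0.0001, "ty": -0.001, "tz": 0, "wx": 0, "wy": 0, "wz": 0}
    - {"fingers": 0, "tx": 0.0001, "ty": -0.001, "tz": 0, "wx": 0, "wy": 0, "wz": 0}
    - {"fingers": 0, "tx": 0.0001, "ty": -0.001, "tz": 0, "wx": 0, "wy": 0, "wz": 0}
    - {"fingers": 0, "tx": 0, "ty": 0, "tz": 0, "wx": 0, "wy": 0, "wz": 0}

```text
time: 11.25
position: [0.5787, -0.1194, 0.1016]
eef_rot: [-0.0, 0.598, 0.802, -0.0]
force: [-0.2, 0.5, -2.5]
width: 0.099
gripper_force: 49.7
```

```bash
python3 ff.py
```

```text
t 11.25 TCP [ 0.5787 -0.1194  0.1016] band(x,y,z)mm [ 7.87  0.04 -0.21] F(x,y,z) [ 0.6  0.2 -2.5] M [ 0.041 -0.016  0.002] head 106.60 tilt [-0.0001 -0.    ] w 0.099 q6 -0.61
```

Request:
jog_arm:
  increments:
    - {"fingers": 0, "tx": 0.0001, "ty": -0.0005, "tz": 0, "wx": 0, "wy": 0, "wz": 0}
    - {"fingers": 0, "tx": 0, "ty": -0.0005, "tz": 0, "wx": 0, "wy": 0, "wz": 0}
    - {"fingers": 0, "tx": 0, "ty": 0, "tz": 0, "wx": 0, "wy": 0, "wz": 0}

```text
time: 11.55
position: [0.5787, -0.1197, 0.1016]
eef_rot: [-0.0, 0.598, 0.802, 0.0]
force: [-0.3, 3.4, -1.1]
width: 0.098
gripper_force: 49.8
```

```bash
python3 ff.py
```

```text
t 11.55 TCP [ 0.5787 -0.1197  0.1016] band(x,y,z)mm [ 7.55  0.12 -0.23] F(x,y,z) [ 3.4 -0.  -1.1] M [ 0.022 -0.621  0.098] head 106.60 tilt [-0.0003  0.0009] w 0.098 q6 -0.61
```

Contact with the flange is gentle: 3.4 N, acting through the band's centre (Mz ≈ F × 29 mm), so it is square. I start turning the key clockwise, shifting the tool to follow the stem axis.

Request:
jog_arm:
  increments:
    - {"fingers": 0, "tx": 0.0001, "ty": 0, "tz": 0, "wx": 0, "wy": 0, "wz": -0.1}
    - {"fingers": 0, "tx": 0.0001, "ty": 0, "tz": 0, "wx": 0, "wy": 0, "wz": -0.1}
    - {"fingers": 0, "tx": 0.0001, "ty": 0, "tz": 0, "wx": 0, "wy": 0, "wz": -0.1}
    - {"fingers": 0, "tx": 0.0001, "ty": 0, "tz": 0, "wx": 0, "wy": 0, "wz": -0.1}

```text
time: 11.95
position: [0.5789, -0.1196, 0.1015]
eef_rot: [-0.001, 0.746, 0.666, 0.0]
force: [-1.0, 3.8, -1.3]
width: 0.097
gripper_force: 49.8
```

```bash
python3 ff.py
```

```text
t 11.95 TCP [ 0.5789 -0.1196  0.1015] band(x,y,z)mm [ 7.63 -0.06 -0.28] F(x,y,z) [ 3.8  0.6 -1.3] M [ 0.062 -0.664  0.098] head 83.47 tilt [-0.0008  0.0009] w 0.097 q6 -0.21
```

Request:
jog_arm:
  increments:
    - {"fingers": 0, "tx": 0.0001, "ty": 0, "tz": 0, "wx": 0, "wy": 0, "wz": -0.1}
    - {"fingers": 0, "tx": 0.0001, "ty": 0, "tz": 0, "wx": 0, "wy": 0, "wz": -0.1}
    - {"fingers": 0, "tx": 0.0001, "ty": -0.0001, "tz": 0, "wx": 0, "wy": 0, "wz": -0.1}
    - {"fingers": 0, "tx": 0.0001, "ty": -0.0001, "tz": 0, "wx": 0, "wy": 0, "wz": -0.1}
    - {"fingers": 0, "tx": 0.0001, "ty": 0, "tz": 0, "wx": 0, "wy": 0, "wz": -0.1}

```text
time: 12.45
position: [0.579, -0.1198, 0.1014]
eef_rot: [-0.001, 0.888, 0.46, -0.0]
force: [-1.3, 2.9, -1.0]
width: 0.097
gripper_force: 49.9
```

```bash
python3 ff.py
```

```text
t 12.45 TCP [ 0.579  -0.1198  0.1014] band(x,y,z)mm [ 7.48 -0.19 -0.38] F(x,y,z) [ 3.  1. -1.] M [ 0.164 -0.664  0.086] head 54.82 tilt [-0.0015  0.0012] w 0.097 q6 0.29
```

Request:
jog_arm:
  increments:
    - {"fingers": 0, "tx": 0.0001, "ty": -0.0001, "tz": 0, "wx": 0, "wy": 0, "wz": -0.1}
    - {"fingers": 0, "tx": 0, "ty": -0.0001, "tz": 0, "wx": 0, "wy": 0, "wz": -0.1}
    - {"fingers": 0, "tx": 0.0001, "ty": -0.0001, "tz": 0, "wx": 0, "wy": 0, "wz": -0.1}

```text
time: 12.75
position: [0.579, -0.12, 0.1013]
eef_rot: [-0.001, 0.947, 0.322, -0.001]
force: [-1.4, 4.0, -1.0]
width: 0.094
gripper_force: 49.9
```

```bash
python3 ff.py
```

```text
t 12.75 TCP [ 0.579  -0.12    0.1013] band(x,y,z)mm [ 7.27 -0.21 -0.46] F(x,y,z) [ 4.1  1.  -1. ] M [ 0.244 -0.71   0.137] head 37.63 tilt [-0.0017  0.0014] w 0.094 q6 0.59
```

Request:
jog_arm:
  increments:
    - {"fingers": 0, "tx": 0.0001, "ty": -0.0001, "tz": 0, "wx": 0, "wy": 0, "wz": -0.1}
    - {"fingers": 0, "tx": 0, "ty": -0.0001, "tz": 0, "wx": 0, "wy": 0, "wz": -0.1}
    - {"fingers": 0, "tx": 0, "ty": -0.0001, "tz": 0, "wx": 0, "wy": 0, "wz": -0.1}

```text
time: 13.05
position: [0.5789, -0.1202, 0.1014]
eef_rot: [-0.001, 0.984, 0.177, -0.001]
force: [-1.3, 4.5, -0.4]
width: 0.096
gripper_force: 50.1
```

```bash
python3 ff.py
```

```text
t 13.05 TCP [ 0.5789 -0.1202  0.1014] band(x,y,z)mm [ 7.08 -0.04 -0.45] F(x,y,z) [ 4.6  0.9 -0.4] M [ 0.37  -0.808  0.083] head 20.44 tilt [-0.0022  0.0015] w 0.096 q6 0.89
```

Request:
jog_arm:
  increments:
    - {"fingers": 0, "tx": 0, "ty": -0.0001, "tz": 0, "wx": 0, "wy": 0, "wz": -0.1}
    - {"fingers": 0, "tx": 0, "ty": -0.0001, "tz": 0, "wx": 0, "wy": 0, "wz": -0.1}
    - {"fingers": 0, "tx": 0, "ty": 0, "tz": 0, "wx": 0, "wy": 0, "wz": 0}

```text
time: 13.35
position: [0.5786, -0.1206, 0.1013]
eef_rot: [-0.001, 0.997, 0.08, -0.001]
force: [-4.1, 3.7, -0.3]
width: 0.097
gripper_force: 50.1
```

```bash
python3 ff.py
```

```text
t 13.35 TCP [ 0.5786 -0.1206  0.1013] band(x,y,z)mm [ 6.74  0.32 -0.54] F(x,y,z) [ 4.1  3.7 -0.3] M [ 0.602 -0.74   0.04 ] head 9.17 tilt [-0.0028  0.0012] w 0.097 q6 1.09
```

Request:
jog_arm:
  increments:
    - {"fingers": 0, "tx": 0, "ty": 0, "tz": 0, "wx": 0, "wy": 0, "wz": -0.1}
    - {"fingers": 0, "tx": 0, "ty": -0.0001, "tz": 0, "wx": 0, "wy": 0, "wz": -0.1}
    - {"fingers": 0, "tx": 0, "ty": 0, "tz": 0, "wx": 0, "wy": 0, "wz": 0}

```text
time: 13.65
position: [0.5784, -0.1207, 0.1012]
eef_rot: [-0.001, 1.0, -0.019, -0.002]
force: [-3.4, 3.7, 0.5]
width: 0.095
gripper_force: 50.3
```

```bash
python3 ff.py
```

```text
t 13.65 TCP [ 0.5784 -0.1207  0.1012] band(x,y,z)mm [ 6.64  0.54 -0.58] F(x,y,z) [4.1 3.  0.5] M [ 0.763 -0.729  0.039] head -2.23 tilt [-0.0031  0.0013] w 0.095 q6 1.29
```

Request:
jog_arm:
  increments:
    - {"fingers": 0, "tx": -0.0003, "ty": 0, "tz": 0, "wx": 0, "wy": 0, "wz": 0}
    - {"fingers": 0, "tx": -0.0002, "ty": 0, "tz": 0, "wx": 0, "wy": 0, "wz": -0.05}
    - {"fingers": 0, "tx": 0, "ty": 0, "tz": 0, "wx": 0, "wy": 0, "wz": -0.05}

```text
time: 13.95
position: [0.5782, -0.1206, 0.1012]
eef_rot: [-0.001, 0.998, -0.069, -0.001]
force: [-4.4, 4.3, 1.3]
width: 0.097
gripper_force: 50.2
```

```bash
python3 ff.py
```

```text
t 13.95 TCP [ 0.5782 -0.1206  0.1012] band(x,y,z)mm [ 6.71  0.71 -0.57] F(x,y,z) [4.7 3.9 1.3] M [ 0.708 -0.909  0.169] head -7.93 tilt [-0.0025  0.0014] w 0.097 q6 1.39
```

Request:
jog_arm:
  increments:
    - {"fingers": 0, "tx": -0.0004, "ty": 0, "tz": 0.0003, "wx": 0, "wy": 0, "wz": 0}
    - {"fingers": 0, "tx": -0.0002, "ty": 0, "tz": 0, "wx": 0, "wy": 0, "wz": -0.05}
    - {"fingers": 0, "tx": 0, "ty": 0, "tz": 0, "wx": 0, "wy": 0, "wz": -0.05}

```text
time: 14.25
position: [0.5779, -0.1207, 0.1013]
eef_rot: [-0.001, 0.993, -0.119, -0.001]
force: [-2.7, 6.0, -3.6]
width: 0.097
gripper_force: 49.8
```

```bash
python3 ff.py
```

```text
t 14.25 TCP [ 0.5779 -0.1207  0.1013] band(x,y,z)mm [ 6.69  0.99 -0.52] F(x,y,z) [ 6.2  2.1 -3.6] M [ 0.521 -0.888  0.12 ] head -13.67 tilt [-0.0019  0.0013] w 0.097 q6 1.49
```

Request:
jog_arm:
  increments:
    - {"fingers": 0, "tx": -0.0002, "ty": 0.0001, "tz": 0, "wx": 0, "wy": 0, "wz": -0.05}
    - {"fingers": 0, "tx": -0.0002, "ty": 0.0001, "tz": 0, "wx": 0, "wy": 0, "wz": -0.05}
    - {"fingers": 0, "tx": 0, "ty": 0, "tz": 0, "wx": 0, "wy": 0, "wz": -0.05}

```text
time: 14.55
position: [0.5776, -0.1206, 0.1013]
eef_rot: [-0.0, 0.981, -0.193, -0.001]
force: [-2.6, 3.9, -2.1]
width: 0.099
gripper_force: 49.7
```

```bash
python3 ff.py
```

```text
t 14.55 TCP [ 0.5776 -0.1206  0.1013] band(x,y,z)mm [ 6.76  1.28 -0.55] F(x,y,z) [ 4.2  2.2 -2.1] M [ 0.42  -0.809  0.138] head -22.26 tilt [-0.0018  0.0011] w 0.099 q6 1.64
```

Request:
jog_arm:
  increments:
    - {"fingers": 0, "tx": 0, "ty": 0, "tz": 0, "wx": 0, "wy": 0, "wz": -0.05}
    - {"fingers": 0, "tx": 0, "ty": 0, "tz": 0, "wx": 0, "wy": 0, "wz": -0.05}

```text
time: 14.75
position: [0.5776, -0.1206, 0.1013]
eef_rot: [-0.0, 0.97, -0.242, -0.001]
force: [-2.3, 4.6, -2.8]
width: 0.097
gripper_force: 49.7
```

```bash
python3 ff.py
```

```text
t 14.75 TCP [ 0.5776 -0.1206  0.1013] band(x,y,z)mm [ 6.76  1.3  -0.53] F(x,y,z) [ 4.8  1.9 -2.8] M [ 0.453 -0.799  0.198] head -27.99 tilt [-0.0018  0.001 ] w 0.097 q6 1.74
```

Request:
jog_arm:
  increments:
    - {"fingers": 0, "tx": 0, "ty": 0, "tz": 0, "wx": 0, "wy": 0, "wz": -0.04}

```text
time: 14.85
position: [0.5776, -0.1207, 0.1013]
eef_rot: [-0.0, 0.965, -0.261, -0.001]
force: [-1.8, 3.6, -3.6]
width: 0.097
gripper_force: 49.7
```

```bash
python3 ff.py
```

```text
t 14.85 TCP [ 0.5776 -0.1207  0.1013] band(x,y,z)mm [ 6.73  1.31 -0.54] F(x,y,z) [ 3.7  1.4 -3.6] M [ 0.426 -0.788  0.209] head -30.27 tilt [-0.0018  0.001 ] w 0.097 q6 1.78
```

Request:
jog_arm:
  increments:
    - {"fingers": 0, "tx": 0, "ty": 0, "tz": 0, "wx": 0, "wy": 0, "wz": -0.04}

```text
time: 14.95
position: [0.5776, -0.1206, 0.1013]
eef_rot: [-0.0, 0.96, -0.28, -0.001]
force: [-2.1, 3.3, -2.4]
width: 0.1
gripper_force: 49.7
```

```bash
python3 ff.py
```

```text
t 14.95 TCP [ 0.5776 -0.1206  0.1013] band(x,y,z)mm [ 6.78  1.33 -0.52] F(x,y,z) [ 3.5  1.8 -2.4] M [ 0.46  -0.768  0.198] head -32.55 tilt [-0.0019  0.0011] w 0.100 q6 1.82
```

Request:
jog_arm:
  increments:
    - {"fingers": 0, "tx": 0, "ty": 0, "tz": 0, "wx": 0, "wy": 0, "wz": -0.04}

```text
time: 15.05
position: [0.5775, -0.1206, 0.1013]
eef_rot: [-0.0, 0.954, -0.299, -0.001]
force: [-3.0, 3.8, -3.9]
width: 0.092
gripper_force: 49.7
```

```bash
python3 ff.py
```

```text
t 15.05 TCP [ 0.5775 -0.1206  0.1013] band(x,y,z)mm [ 6.76  1.37 -0.55] F(x,y,z) [ 4.1  2.6 -3.9] M [ 0.465 -0.841  0.223] head -34.84 tilt [-0.002   0.0011] w 0.092 q6 1.86
```

Request:
jog_arm:
  increments:
    - {"fingers": 0, "tx": 0, "ty": 0, "tz": 0, "wx": 0, "wy": 0, "wz": -0.02}

```text
time: 15.15
position: [0.5775, -0.1206, 0.1013]
eef_rot: [-0.0, 0.951, -0.309, -0.001]
force: [-2.7, 3.4, -3.6]
width: 0.096
gripper_force: 49.6
```

```bash
python3 ff.py
```

```text
t 15.15 TCP [ 0.5775 -0.1206  0.1013] band(x,y,z)mm [ 6.77  1.35 -0.53] F(x,y,z) [ 3.6  2.4 -3.6] M [ 0.585 -0.876  0.212] head -35.99 tilt [-0.0019  0.001 ] w 0.096 q6 1.88
```

Request:
jog_arm:
  increments:
    - {"fingers": 0, "tx": 0, "ty": 0, "tz": 0, "wx": 0, "wy": 0, "wz": -0.02}

```text
time: 15.25
position: [0.5776, -0.1207, 0.1013]
eef_rot: [-0.0, 0.948, -0.319, -0.001]
force: [-1.8, 4.0, -4.5]
width: 0.097
gripper_force: 49.5
```

```bash
python3 ff.py
```

```text
t 15.25 TCP [ 0.5776 -0.1207  0.1013] band(x,y,z)mm [ 6.73  1.33 -0.53] F(x,y,z) [ 4.2  1.3 -4.5] M [ 0.548 -0.921  0.172] head -37.15 tilt [-0.0019  0.001 ] w 0.097 q6 1.90
```

Request:
jog_arm:
  increments:
    - {"fingers": 0, "tx": 0, "ty": 0, "tz": 0, "wx": 0, "wy": 0, "wz": -0.02}

```text
time: 15.35
position: [0.5775, -0.1207, 0.1013]
eef_rot: [-0.0, 0.945, -0.328, -0.001]
force: [-3.2, 4.0, -2.9]
width: 0.094
gripper_force: 49.5
```

```bash
python3 ff.py
```

```text
t 15.35 TCP [ 0.5775 -0.1207  0.1013] band(x,y,z)mm [ 6.73  1.38 -0.52] F(x,y,z) [ 4.3  2.8 -2.9] M [ 0.558 -0.953  0.196] head -38.30 tilt [-0.002  0.001] w 0.094 q6 1.92
```

Request:
jog_arm:
  increments:
    - {"fingers": 0, "tx": 0, "ty": 0, "tz": 0, "wx": 0, "wy": 0, "wz": -0.03}

```text
time: 15.45
position: [0.5775, -0.1207, 0.1013]
eef_rot: [-0.0, 0.94, -0.342, -0.001]
force: [-2.1, 4.7, -4.5]
width: 0.097
gripper_force: 49.5
```

```bash
python3 ff.py
```

```text
t 15.45 TCP [ 0.5775 -0.1207  0.1013] band(x,y,z)mm [ 6.74  1.37 -0.53] F(x,y,z) [ 4.9  1.6 -4.5] M [ 0.531 -0.947  0.259] head -40.03 tilt [-0.0019  0.001 ] w 0.097 q6 1.95
```

Request:
jog_arm:
  increments:
    - {"fingers": 0, "tx": 0, "ty": 0, "tz": 0, "wx": 0, "wy": 0, "wz": -0.03}

```text
time: 15.55
position: [0.5775, -0.1207, 0.1013]
eef_rot: [-0.0, 0.934, -0.356, -0.001]
force: [-2.6, 4.1, -4.2]
width: 0.095
gripper_force: 49.5
```

```bash
python3 ff.py
python3 - <<'E'
from h import *
for n in range(4):
    snapshot("top"); t=env.get_obs()["ft_torque"]; print(np.round(t,3))
E
```

```text
t 15.55 TCP [ 0.5775 -0.1207  0.1013] band(x,y,z)mm [ 6.72  1.37 -0.5 ] F(x,y,z) [ 4.4  2.2 -4.2] M [ 0.582 -0.937  0.188] head -41.77 tilt [-0.0019  0.001 ] w 0.095 q6 1.98
[0.822 0.664 0.168]
[0.768 0.638 0.142]
[0.818 0.597 0.13 ]
[0.855 0.644 0.159]
```

Request:
jog_arm:
  increments:
    - {"fingers": 25, "tx": 0, "ty": 0, "tz": 0, "wx": 0, "wy": 0, "wz": 0}
    - {"fingers": 50, "tx": 0, "ty": 0, "tz": 0, "wx": 0, "wy": 0, "wz": 0}
    - {"fingers": 60, "tx": 0, "ty": 0, "tz": 0, "wx": 0, "wy": 0, "wz": 0}
    - {"fingers": 60, "tx": 0, "ty": 0, "tz": 0, "wx": 0, "wy": 0, "wz": 0}
    - {"fingers": 60, "tx": 0, "ty": 0, "tz": 0, "wx": 0, "wy": 0, "wz": 0}

```text
time: 16.25
position: [0.579, -0.1216, 0.1022]
eef_rot: [0.0, 0.934, -0.357, 0.001]
force: [0.1, -0.0, 1.3]
width: 0.597
gripper_force: 0.0
```

```bash
python3 ff.py
python3 - <<'E'
from h import *
s=shot("wrist"); cv2.imwrite("pics/w11.png",s[0]); np.savez("w11.npz",*s)
import key; np.set_printoptions(precision=4)
k=key.key("w11.npz"); print(k[0],k[1],np.degrees(k[2]),k[3],k[4])
for n in range(4): snapshot("top"); print(np.round(env.get_obs()["ft_torque"],3))
E
```

```text
t 16.25 TCP [ 0.579  -0.1216  0.1022] band(x,y,z)mm [5.69 0.04 0.37] F(x,y,z) [-0.  -0.1  1.3] M [-0.026  0.027  0.   ] head -41.79 tilt [ 0.001  -0.0004] w 0.597 q6 1.98
[ 0.58   -0.1222] ((579.8494262695312, -121.94166564941406), (8.454355239868164, 26.204978942871094), 48.73741912841797) 138.90827214793447 0.13247847876500893 917
[-0.024  0.026  0.002]
[ 0.    -0.059  0.012]
[-0.018 -0.041  0.041]
[-0.028 -0.007 -0.03 ]
```

Request:
jog_arm:
  increments:
    - {"fingers": 40, "tx": 0.0008, "ty": -0.0005, "tz": -0.0005, "wx": 0, "wy": 0, "wz": 0.01}
    - {"fingers": 20, "tx": 0, "ty": 0, "tz": 0, "wx": 0, "wy": 0, "wz": 0}
    - {"fingers": 12, "tx": 0, "ty": 0, "tz": 0, "wx": 0, "wy": 0, "wz": 0}
    - {"fingers": 0, "tx": 0, "ty": 0, "tz": 0, "wx": 0, "wy": 0, "wz": 0}
    - {"fingers": 0, "tx": 0, "ty": 0, "tz": 0, "wx": 0, "wy": 0, "wz": 0}
    - {"fingers": 0, "tx": 0, "ty": 0, "tz": 0, "wx": 0, "wy": 0, "wz": 0}
    - {"fingers": 0, "tx": 0, "ty": 0, "tz": 0, "wx": 0, "wy": 0, "wz": 0}
  grip_force: 40

```text
time: 17.2
position: [0.5792, -0.1218, 0.1014]
eef_rot: [0.0, 0.936, -0.352, -0.0]
force: [-0.8, -1.2, 1.6]
width: 0.1
gripper_force: 40.8
```

```bash
cat > mz.py <<'E'
from h import *
import ff; ff.go()
m=[env.get_obs()["ft_torque"][2]]
for n in range(3): snapshot("top"); m.append(env.get_obs()["ft_torque"][2])
print("Mz",np.round(m,3),"mean %.3f"%np.mean(m))
E
python3 mz.py
```

```text
t 17.20 TCP [ 0.5792 -0.1218  0.1014] band(x,y,z)mm [ 5.45 -0.17 -0.39] F(x,y,z) [-1.1  0.9  1.6] M [ 0.185  0.106 -0.019] head -41.22 tilt [-0.0001 -0.    ] w 0.100 q6 1.97
Mz [-0.019  0.02  -0.045 -0.015] mean -0.015
```

Request:
jog_arm:
  increments:
    - {"fingers": 0, "tx": 0, "ty": 0, "tz": 0, "wx": 0, "wy": 0, "wz": -0.01}

```text
time: 17.45
position: [0.5792, -0.1217, 0.1014]
eef_rot: [0.0, 0.934, -0.357, -0.0]
force: [-1.5, -1.3, 2.3]
width: 0.095
gripper_force: 41.0
```

```bash
python3 mz.py
```

```text
t 17.45 TCP [ 0.5792 -0.1217  0.1014] band(x,y,z)mm [ 5.51 -0.21 -0.38] F(x,y,z) [-1.2  1.6  2.3] M [0.194 0.049 0.206] head -41.80 tilt [-0.0001  0.    ] w 0.095 q6 1.98
Mz [0.206 0.274 0.174 0.15 ] mean 0.201
```

Request:
jog_arm:
  increments:
    - {"fingers": 0, "tx": 0, "ty": 0, "tz": 0, "wx": 0, "wy": 0, "wz": -0.01}

```text
time: 17.7
position: [0.5792, -0.1217, 0.1014]
eef_rot: [0.0, 0.932, -0.361, -0.0]
force: [-2.6, -1.7, 2.9]
width: 0.097
gripper_force: 41.1
```

```bash
python3 mz.py
```

```text
t 17.70 TCP [ 0.5792 -0.1217  0.1014] band(x,y,z)mm [ 5.54 -0.17 -0.4 ] F(x,y,z) [-1.4  2.8  2.9] M [0.296 0.099 0.241] head -42.37 tilt [-0.0002  0.    ] w 0.097 q6 1.99
Mz [0.241 0.263 0.225 0.16 ] mean 0.222
```

Request:
jog_arm:
  increments:
    - {"fingers": 0, "tx": 0, "ty": 0, "tz": 0, "wx": 0, "wy": 0, "wz": -0.01}

```text
time: 17.95
position: [0.5792, -0.1217, 0.1014]
eef_rot: [0.0, 0.931, -0.366, -0.0]
force: [-2.1, -0.6, 3.0]
width: 0.1
gripper_force: 41.2
```

```bash
python3 mz.py
```

```text
t 17.95 TCP [ 0.5792 -0.1217  0.1014] band(x,y,z)mm [ 5.51 -0.19 -0.4 ] F(x,y,z) [-0.4  2.1  3. ] M [0.322 0.027 0.195] head -42.95 tilt [-0.0001  0.    ] w 0.100 q6 2.00
Mz [0.195 0.216 0.234 0.117] mean 0.191
```

The torque in the second grasp levels at about 0.225 N m, a rise of about 0.105, so the clamp is snug. I release, lift, and swing back to the earlier viewpoint to check.

Request:
jog_arm:
  increments:
    - {"fingers": 25, "tx": 0, "ty": 0, "tz": 0, "wx": 0, "wy": 0, "wz": 0}
    - {"fingers": 50, "tx": 0, "ty": 0, "tz": 0, "wx": 0, "wy": 0, "wz": 0}
    - {"fingers": 60, "tx": 0, "ty": 0, "tz": 0, "wx": 0, "wy": 0, "wz": 0}
    - {"fingers": 60, "tx": 0, "ty": 0, "tz": 0, "wx": 0, "wy": 0, "wz": 0}
    - {"fingers": 60, "tx": 0, "ty": 0, "tz": 0.01, "wx": 0, "wy": 0, "wz": 0}
    - {"fingers": 60, "tx": 0, "ty": 0, "tz": 0.02, "wx": 0, "wy": 0, "wz": 0}
    - {"fingers": 60, "tx": 0, "ty": 0, "tz": 0.03, "wx": 0, "wy": 0, "wz": 0}
    - {"fingers": 60, "tx": 0, "ty": 0, "tz": 0.03, "wx": 0, "wy": 0, "wz": 0}

```text
time: 18.9
position: [0.5791, -0.1216, 0.1927]
eef_rot: [-0.0, 0.931, -0.366, -0.0]
force: [-0.3, 0.5, 0.6]
width: 0.602
gripper_force: 0.0
```

Request:
jog_arm:
  increments:
    - {"fingers": 60, "tx": 0, "ty": -0.003, "tz": 0, "wx": 0, "wy": 0, "wz": 0.145}
    - {"fingers": 60, "tx": 0, "ty": -0.003, "tz": 0, "wx": 0, "wy": 0, "wz": 0.145}
    - {"fingers": 60, "tx": 0, "ty": -0.003, "tz": 0, "wx": 0, "wy": 0, "wz": 0.145}
    - {"fingers": 60, "tx": 0, "ty": -0.003, "tz": 0, "wx": 0, "wy": 0, "wz": 0.145}
    - {"fingers": 60, "tx": 0, "ty": -0.003, "tz": 0, "wx": 0, "wy": 0, "wz": 0.145}
    - {"fingers": 60, "tx": 0, "ty": -0.003, "tz": 0, "wx": 0, "wy": 0, "wz": 0.145}
    - {"fingers": 60, "tx": 0, "ty": -0.003, "tz": 0, "wx": 0, "wy": 0, "wz": 0.145}
    - {"fingers": 60, "tx": 0, "ty": -0.003, "tz": 0, "wx": 0, "wy": 0, "wz": 0.145}
    - {"fingers": 60, "tx": 0, "ty": -0.003, "tz": 0, "wx": 0, "wy": 0, "wz": 0.145}
    - {"fingers": 60, "tx": 0, "ty": -0.003, "tz": 0, "wx": 0, "wy": 0, "wz": 0.145}
    - {"fingers": 60, "tx": 0, "ty": -0.003, "tz": 0, "wx": 0, "wy": 0, "wz": 0.145}
    - {"fingers": 60, "tx": 0, "ty": -0.003, "tz": 0, "wx": 0, "wy": 0, "wz": 0.145}

```text
time: 20.1
position: [0.5795, -0.1579, 0.1922]
eef_rot: [0.0, 0.878, 0.478, 0.0]
force: [0.8, -0.1, -0.5]
width: 0.599
gripper_force: 0.0
```

Request:
jog_arm:
  increments:
    - {"fingers": 60, "tx": 0, "ty": -0.004, "tz": 0, "wx": 0, "wy": 0, "wz": 0.14}
    - {"fingers": 60, "tx": 0, "ty": -0.004, "tz": 0, "wx": 0, "wy": 0, "wz": 0.14}
    - {"fingers": 60, "tx": 0, "ty": 0, "tz": 0, "wx": 0, "wy": 0, "wz": 0.14}
    - {"fingers": 60, "tx": 0, "ty": 0, "tz": 0, "wx": 0, "wy": 0, "wz": 0.14}
    - {"fingers": 60, "tx": 0, "ty": 0, "tz": 0, "wx": 0, "wy": 0, "wz": 0.1}
    - {"fingers": 60, "tx": 0, "ty": 0, "tz": 0, "wx": 0, "wy": 0, "wz": 0}
    - {"fingers": 60, "tx": 0, "ty": 0, "tz": 0, "wx": 0, "wy": 0, "wz": 0}

```text
time: 20.8
position: [0.5794, -0.1657, 0.1919]
eef_rot: [0.0, 0.679, 0.734, 0.0]
force: [0.1, 0.2, -0.1]
width: 0.601
gripper_force: 0.0
```

```bash
python3 ff.py
python3 - <<'E'
from h import *
s=shot("wrist"); np.savez("w12.npz",*s); cv2.imwrite("pics/w12c.png",cv2.resize(s[0][80:340,140:420],None,fx=2,fy=2))
E
```

```text
t 20.80 TCP [ 0.5794 -0.1657  0.1919] band(x,y,z)mm [-38.29   3.86  90.08] F(x,y,z) [ 0.2 -0.1 -0.1] M [-0.004  0.029  0.008] head 94.42 tilt [ 0.0005 -0.0002] w 0.601 q6 -0.47
```

View pics/w12c.png

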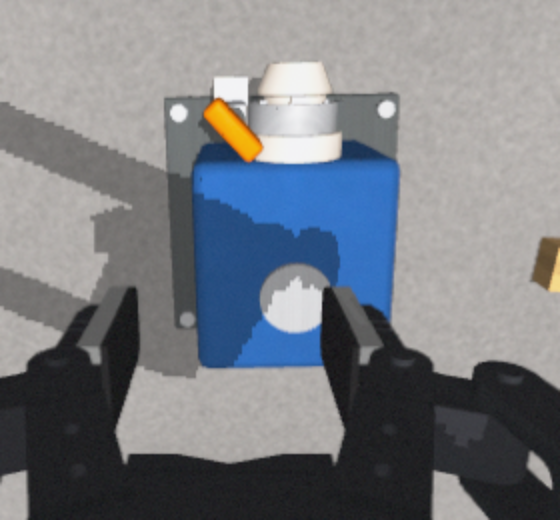

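The last picture shows the band (crop (295,118)) lying flat against the flange behind the barb, with the housing above the ledge and the gripper clear. I make a quick numeric check that it is square, then hand in.

Run:
```python
from fit import *
s=load("w12.npz"); C=cloud(s); hsv=cv2.cvtColor(s[0],cv2.COLOR_BGR2HSV)
h=np.radians(95.55);x=np.array([np.cos(h),np.sin(h)]);y=np.array([-x[1],x[0]]);d=C[...,:2]-np.array([.609,-.1248])
L=np.stack([d@x,d@y,C[...,2]-.0705],-1)*1e3; r=np.hypot(L[...,1],L[...,2])
P=L[(r>20)&(r<23.5)&(L[...,0]>0.8)&(L[...,0]<22)&(L[...,2]>5)&(hsv[...,1]<40)]
for y0 in range(-20,16,5):
    q=P[(P[:,1]>=y0)&(P[:,1]<y0+5)]
    if len(q)>8: print(y0,len(q),np.round(np.percentile(q[:,0],[3,97]),1),np.round(q[:,2].max(),1))
```

```text
-20 40 [ 2.  13.8] 14.5
-15 53 [ 0.9 13.4] 19.0
-10 72 [ 1.4 13.7] 21.3
-5 67 [ 1.6 13.8] 22.7
0 81 [ 1.6 13.9] 22.2
5 71 [ 1.7 13.2] 21.7
10 85 [ 1.5 13.9] 19.7
15 88 [ 1.2 13.8] 16.8
```

The band's outer edge sits 13.2–13.9 mm from the flange all the way round (14 mm expected), so it is seated and square.

```bash
python3 -c "
from rig import order; print(order.finish_job())"
```

```text
the job is handed in; nothing more can be done
None
```

I handed in the job at about 21 s: the clamp sits squarely against the flange behind the barb, the key is turned to a moment rise of about 0.105 N m (estimated from noisy readings; snug is 0.08 to 0.13), and the gripper has let go and is clear.

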